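# Lock the aerosols and polishes away in the chest

## Task

Put all the aerosol cans and polish tins that were left out on the worktop away in the plywood chest: flip the hasp off its staple and swing it well clear, raise the lid until it stands open by itself, and put each can, upright, and each tin down inside, all in the half that does not hold the washing-powder box, so that no polish gets on the powder. Then shut the lid fully and fold the hasp right back down over its staple; leave the powder box, the bottle already in there and the other things on the worktop where they are.

Things in the scene. Friction and masses are not known exactly. Their poses are not given: they have to be found in the camera images.
- chest: Plywood chest fixed to the worktop, 490 mm long (its y), 170 deep (its x), carcass 150 high, 196 with lid. Origin: centre of underside; x points from the front (facing the robot) to the back, y to the left. Walls and floor 10 thick: inside 150 x 470, floor 10 above the worktop, 174 of height under the shut lid. A partition at y = 0, 8 thick, top 70 above the worktop, makes two bays.
- lid (a joint): Angle of the lid, a hollow cap 46 mm deep over the whole chest: 0 shut, 1.57 straight up, 1.65 its stop. Its hinge axis runs along the chest's y at chest x = 85 mm, z = 150 mm (top of the carcass's back). A stiff hinge: the lid stays wherever it is left; 3 to 6 N at its front edge move it. While the hasp is down its strap catches under the staple and the lid rises no more than 0.04 rad.
- pull_left (a point): Grip point of the left pull on the lid's front: a round metal knob 18 mm in diameter standing out 37 mm from the lid's front face (towards the robot when shut, upwards when the lid stands open). The point is on its axis, 27 mm out; when shut it is 197 mm in front of the lid's hinge axis, 16 mm above it and 115 mm left of the chest's middle. Moves with the lid.
- pull_right (a point): The same for the right pull, 115 mm right of the chest's middle.
- hasp (a joint): Angle of the hasp's strap on the lid: 0 hanging along the chest's front, slot over the staple, 1.57 straight out to the robot, 2.4 its stop. Its axis runs along the chest's y at chest x = -91.5, y = 0, z = 152 mm (lid shut). Steel strap 34 wide, 86 mm long; the staple, a loop 34 mm below the axis, stands out 21 mm. Stiff: it stays put; 1 to 2 N at its knob move it. Clear of the staple from 0.5.
- hasp_knob (a point): Grip point of the knob on the strap: round, metal, 16 mm in diameter, standing out 43 mm square from the strap, 64 mm below the hasp's axis; the point is on the knob's axis, 34 mm out from the strap. With the hasp down it points away from the chest's front, 88 mm above the worktop, 42 mm in front of the lid above it (a wide gripper leans back a little to clear that). Moves with the hasp.
- powder_mid (a point): Centre of the washing-powder box (cardboard, 48 x 101 x 156 mm, 101 along the chest's length), kept standing against the back in one of the two bays; 77 mm above its foot. Stays where it is.
- stored_dropper_mid (a point): Centre of a small brown dropper bottle (33 mm in diameter, 102 mm tall) that already stands in the other bay, its axis about 30 mm from the back wall's inside and 60 mm from the end wall's; 51 mm above its foot. Stays in that bay.
- can_1_mid (a point): Aerosol can, 52 mm in diameter and 161 mm tall, with a dark-blue cap 46 mm across from 105 mm up to the top; 0.2 kg, loose, standing. The point is its centre, 80 mm above its foot; z points up along it. May be absent (then None).
- can_2_mid (a point): Aerosol can, 52 mm in diameter and 161 mm tall, with a dark-blue cap 46 mm across from 105 mm up to the top; 0.2 kg, loose, standing. The point is its centre, 80 mm above its foot; z points up along it. May be absent (then None).
- lunchbox: Bystander: plastic box with a blue lid, 148 x 163 x 67 mm, at the back left of the worktop; origin at the centre of its foot.
- dispenser: Bystander: taupe soap dispenser with a pump head, 69 x 78 x 180 mm, at the back left of the worktop; origin at the centre of its foot.
- tin_1_mid (a point): Polish tin: low round tin, 65 mm in diameter and 29 mm tall, white with a tan lid, 0.1 kg, loose, lying flat. The point is its centre, 14 mm above its underside. Tins may lie on one another. May be absent (then None).
- tin_2_mid (a point): Polish tin: low round tin, 65 mm in diameter and 29 mm tall, white with a tan lid, 0.1 kg, loose, lying flat. The point is its centre, 14 mm above its underside. Tins may lie on one another. May be absent (then None).
Not all that is in view belongs to the job. What is shaped like the part that bears can_2_mid but pink or yellow is not meant.

How it is judged:
By the outcome, as a careful person would: the job done as asked, in the order asked, and still so for the second after the job is handed in, with the robot touching nothing.
Of can_1, can_2, tin_1, tin_2 only 3 to 4 are there at a start; the rules pass over those that are not, and their reading is None.
At some moment in a run one of tin_1, tin_2 may be knocked a few centimetres aside while the robot is not near it.
It also fails if it takes over 210 s, if anything falls off the work surface, if the arm or the gripper's body presses on something with over 40 N, if the wrist force passes 120 N, or if a joint passes its speed limit or range.

## Robot

A 6-joint arm with a two-finger parallel gripper is mounted at the origin on a cart in front of the work surface, level with it; the furniture and walls round the work are solid. World frame = base frame: x ahead of the robot, y to its left, z up, the work surface at z = 0. Lengths are in m, angles in rad, forces in N, time in s.
With the tool pointing down it reaches from about 0.3 to 0.825 m from the base axis. Payload 5.4 kg.
Tool frame: the origin (TCP) lies at the very end of the fingers, on their centre line; the grasp point (between the pads) lies 19 mm behind it; z points along the fingers, y is the direction in which the jaws open and shut (so a half turn about z gives the same grasp; the last joint's range is limited). The gripper opens to 92 mm and grips with 3 to 60 N. Pads are 20 mm wide; open, the fingers measure 128 mm over their backs; the gripper's body (75 mm by 189 mm) begins 69 mm behind the grasp point.
Start: joints at [1.103, 0.158, 1.597, -0, 1.386, -0.21], TCP at [0.147, 0.556, 0.215] pointing down, gripper open.
Joint ranges: [-2.91, 2.91], [-0.94, 2.29], [0.18, 2.7], [-1.29, 4.43], [0.17, 2.64], [-3, 3]. Speed limits (rad/s): [2.57, 2.57, 3.14, 3.14, 3.14, 3.14].

## Interface

Orientations are given as a unit quaternion [w, x, y, z].
In Python, from cell import ctrl, snapshot, get_calibration, workorder, models gives the robot as it stands.
- The arm moves only by the tool send_rows, never from a script. Its argument "moves" is a list of rows, each a list of 7 numbers: the shift along the tool's x, y, z in cm, then the turn, a rotation vector about the tool's x, y, z in rad, then the finger opening in cm, from 0 to 9.19. A call has 1 to 10 rows; each row shifts and turns the commanded pose from where the row before left it, along the tool's axes as they then stand; what a row does not reach is not made up. A row lasts 1/12 s, in which the tool goes at most 41.7 mm and 7.16 degrees, less where a joint would pass 70% of its speed; a pose out of reach is approached as far as the arm can. A call with a gripper value outside its range is refused whole. The fingers move at their own pace and stop on an object; "newtons" is the grip in N (left out, the last holds). Time passes only in rows, so rows that do not move let the fingers close. It gives the time, the measured TCP pose, the force and the opening at its end, in the units of the state.
- ctrl.get_obs(): the state, without advancing time (a new reading comes with each control period).
- snapshot(name): name is "scene" or "top" or "wrist"; returns the picture (480x640x3 uint8, blue, green, red); there is no depth.
- get_calibration(name): a dict with "intrinsics" (3x3 intrinsics, pixels), "R" (3x3) and "t" (3): a world point X has camera coordinates R X + t; the wrist camera has in their place "mount" (4x4, takes a point from camera to tool coordinates, whose origin is the TCP and whose axes are the flange's). Camera axes: x right, y down, z forward; pixel columns grow to the right and rows downward; lengths in m; the calibration is good to about 2 mm. A picture is of the moment at which its call begins: read the wrist's pose just before it. get_calibration takes no time and is no camera call.
- workorder.job_done(): hands the job in, once; it reports no verdict.
Trained networks look in the newest picture that a camera, given by its name, has taken for a name from the list of things; names that differ only in an ending like _2 or _b are one class to them, and where a whole thing is asked for, a point or a joint stands for the part that bears it (a point fixed in the world has none). Each returns a list of dicts, best first, with "conf" (0 to 1); they miss things now and then, are a little off and sometimes report something else, mostly with a low value. They report only what shows in the picture. A call takes as long as a camera call. They do not tell look-alikes from the thing itself.
- models.find_in(camera, query): "extent" ([centre column, centre row, width, height] in pixels, round what is visible of it).
- models.place_of(camera, query): "at" ([column, row] in pixels: a listed point, or the origin of a listed thing).
The state is a dict: "time_s": time; "q": joint angles; "dq": joint speeds; "effort": joint torques, N m; "position": TCP position; "ee_rot": TCP orientation; "force": force on the tool from outside, world axes, zero at the start; "wrist_torque": the same for the moment, N m; "grip_width": finger opening in m.
Only numpy, scipy, OpenCV 4.12 (cv2) and the standard library are available. Lean on these libraries where they do the work, as an engineer would, in place of code of your own. Each camera call takes 0.05 s, during which the arm holds its last target. There are 200 camera calls.

## Working session

There is one attempt and no reset: what is moved stays moved. The work goes in short steps, Python scripts to look and compute and a tool call to move; the robot and the scene stay as the last step left them, time stands still between calls to the robot, and variables do not carry over. Pictures are saved under pics/ and viewed, about 12 in all and at most 16, crops included, and the job is handed in when it is done.

Besides the shell and the picture viewer there is one more tool, called after "Emit:" in YAML: its name, and indented under it one key for each argument. send_rows: Moves the arm, as the interface text tells. Its arguments: {"type":"object","properties":{"moves":{"type":"array"},"newtons":{"type":"number"}},"required":["moves"]}

```bash
ls; mkdir -p pics; python3 - <<'E'
from cell import ctrl,snapshot,get_calibration,models
import cv2,numpy as np
np.set_printoptions(precision=4,suppress=True)
o=ctrl.get_obs();print(o)
for n in ["scene","top","wrist"]:
    im=snapshot(n);cv2.imwrite(f"pics/{n}0.png",im)
    print(n,get_calibration(n))
    for q in ["chest","can_1_mid","tin_1_mid","hasp_knob","pull_left","powder_mid","stored_dropper_mid","lunchbox","dispenser"]:
        print(q,[(np.round(d["at"]).tolist(),round(d["conf"],2)) for d in models.place_of(n,q)][:6])
E
```

```text
pics
{'time_s': 0.0, 'q': array([ 1.1029,  0.159 ,  1.5983, -0.    ,  1.3862, -0.2101]), 'dq': array([-0.0003, -0.0009,  0.0013, -0.    ,  0.0018, -0.0013]), 'effort': array([ -0.0014, -38.5578, -32.2102,   0.0699,   0.038 ,  -0.0001]), 'position': array([0.1463, 0.5554, 0.2136]), 'ee_rot': array([-0.0003,  0.1286,  0.9917, -0.0009]), 'force': array([0.1716, 0.3411, 0.2866]), 'wrist_torque': array([ 0.0107,  0.0401, -0.0131]), 'grip_width': 0.09191955772388145}
scene {'intrinsics': array([[436.19  ,   0.    , 310.8861],
       [  0.    , 436.19  , 233.0599],
       [  0.    ,   0.    ,   1.    ]]), 'R': array([[ 0.9986,  0.0498,  0.0186],
       [ 0.0468, -0.6581, -0.7515],
       [-0.0252,  0.7513, -0.6595]]), 't': array([-0.5491,  0.1391,  1.2895])}
chest []
can_1_mid [([360.0, 205.0], 0.71)]
tin_1_mid []
hasp_knob [([361.0, 206.0], 0.72), ([286.0, 246.0], 0.52), ([270.0, 227.0], 0.25)]
pull_left [([286.0, 246.0], 0.77)]
powder_mid []
stored_dropper_mid []
lunchbox [([361.0, 207.0], 0.6)]
dispenser [([358.0, 239.0], 0.97)]
top {'intrinsics': array([[598.9507,   0.    , 313.4927],
 
[... 285 characters left out ...]
mid [([255.0, 255.0], 0.77)]
hasp_knob [([382.0, 306.0], 0.51)]
pull_left [([342.0, 280.0], 0.93)]
powder_mid [([212.0, 232.0], 0.32)]
stored_dropper_mid []
lunchbox [([240.0, 199.0], 0.64)]
dispenser [([289.0, 220.0], 0.72)]
wrist {'intrinsics': array([[330.6427,   0.    , 319.379 ],
       [  0.    , 330.6427, 242.1979],
       [  0.    ,   0.    ,   1.    ]]), 'mount': array([[ 0.0006, -0.957 , -0.29  ,  0.0821],
       [ 1.    ,  0.0006,  0.0001,  0.0005],
       [ 0.0001, -0.29  ,  0.957 , -0.1704],
       [ 0.    ,  0.    ,  0.    ,  1.    ]])}
chest []
can_1_mid []
tin_1_mid []
hasp_knob [([162.0, 438.0], 0.65)]
pull_left []
powder_mid []
stored_dropper_mid []
lunchbox []
dispenser []
```

View pics/top0.png

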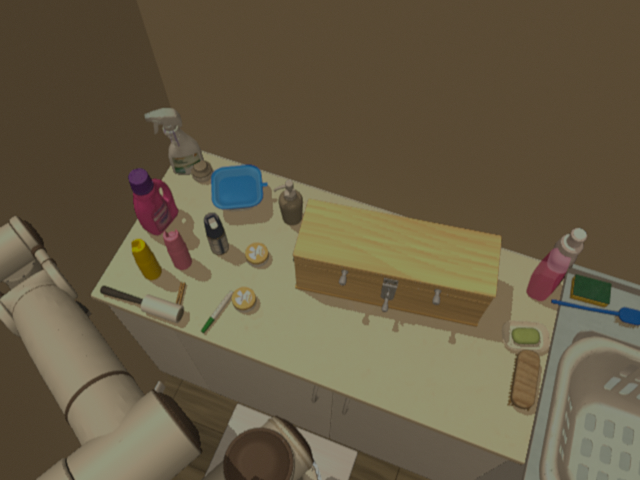

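View pics/scene0.png

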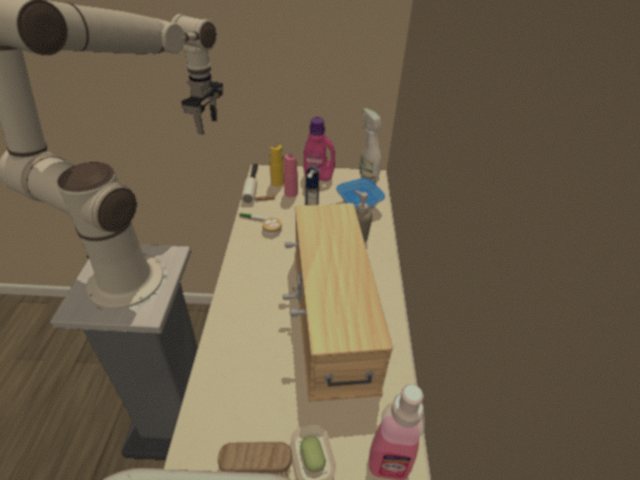

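```bash
python3 - <<'E'
import cv2
im=cv2.imread("pics/top0.png")
a=cv2.resize(im[190:340,280:510],None,fx=3.4,fy=3.4,interpolation=cv2.INTER_CUBIC)
cv2.imwrite("pics/c1.png",cv2.convertScaleAbs(a,alpha=1.4))
a=cv2.resize(im[140:330,90:330],None,fx=3.1,fy=3.1,interpolation=cv2.INTER_CUBIC)
cv2.imwrite("pics/c2.png",cv2.convertScaleAbs(a,alpha=1.5))
E
```

```text
(no output)
```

View pics/c1.png

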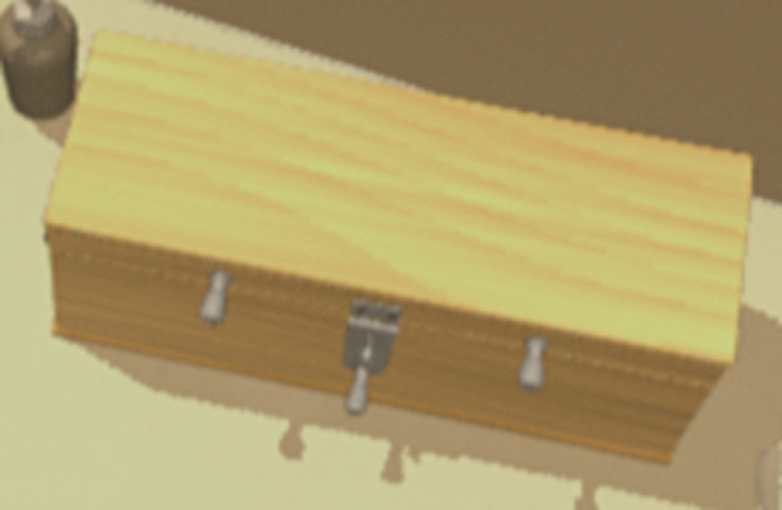

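View pics/c2.png

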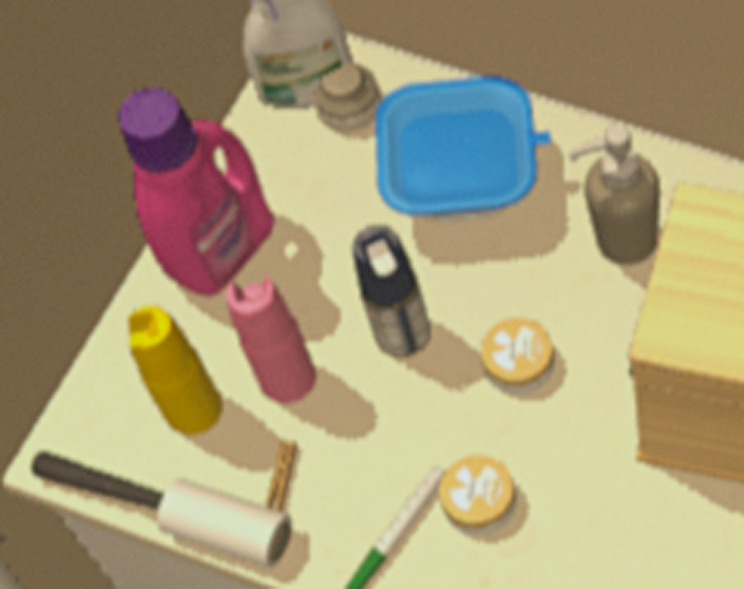

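```bash
cat > h.py <<'E'
from cell import ctrl,snapshot,get_calibration,models
import cv2,numpy as np
from scipy.optimize import least_squares
from scipy.spatial.transform import Rotation as R
np.set_printoptions(precision=4,suppress=True)
C={n:get_calibration(n) for n in ("top","scene","wrist")}
def pose():
    o=ctrl.get_obs();w,x,y,z=o["ee_rot"];return o["position"],R.from_quat([x,y,z,w]).as_matrix()
def ext(n,p=None):
    c=C[n]
    if n!="wrist": return c["R"],c["t"]
    P,M=p or pose();T=np.eye(4);T[:3,:3]=M;T[:3,3]=P
    T=np.linalg.inv(T@c["mount"]);return T[:3,:3],T[:3,3]
def proj(n,X,p=None):
    r,t=ext(n,p);c=np.atleast_2d(X)@r.T+t;k=c@C[n]["intrinsics"].T;return k[:,:2]/k[:,2:]
def ray(n,uv,z,p=None):
    r,t=ext(n,p);d=r.T@np.linalg.solve(C[n]["intrinsics"],[uv[0],uv[1],1]);o=-r.T@t
    return o+d*(z-o[2])/d[2]
def ch(pose,p):
    x,y,a=pose;p=np.atleast_2d(p);c,s=np.cos(a),np.sin(a)
    return np.c_[x+c*p[:,0]-s*p[:,1],y+s*p[:,0]+c*p[:,1],p[:,2]]
E
python3 - <<'E'
from h import *
px=np.array([[95,32],[46,222],[735,362],[751,155],[54,332],[668,462],[212,318],[530,385]])/3.4+[280,190]
m=np.array([[85,245,196],[-85,245,196],[-85,-245,196],[85,-245,196],[-85,245,0],[-85,-245,0],[-120,115,166],[-120,-115,166]])/1000
f=least_squares(lambda v:(proj("top",ch(v,m))-px).ravel(),[.6,0,0],loss="soft_l1");print(f.x,f.fun.reshape(-1,2))
g=lambda u:np.array(u)/3.1+[90,140]
for n,u,z in [("tinA",(517,348),.029),("tinB",(477,487),.029),("cantop",(378,240),.161),("canbase",(401,340),0),("pinkbase",(287,390),0),("pinktop",(250,292),.161)]:
    print(n,ray("top",g(u),z))
v=f.x
print("knob",ch(v,[-.1255-.002,0,.088]))
E
```

```text
[ 0.6124 -0.092   0.1484] [[ 1.433  -0.9474]
 [ 0.055   0.1999]
 [-0.9726 -0.1262]
 [ 0.0502 -0.5317]
 [ 0.2298  0.7335]
 [-0.5646  0.0492]
 [-0.1273  0.4782]
 [ 0.2252  0.1288]]
tinA [0.5421 0.2752 0.029 ]
tinB [0.4062 0.2522 0.029 ]
cantop [0.5344 0.3869 0.161 ]
canbase [0.524  0.3861 0.    ]
pinkbase [0.4405 0.4598 0.    ]
pinktop [0.4506 0.4637 0.161 ]
knob [[ 0.4863 -0.1108  0.088 ]]
```

```bash
cat >> h.py <<'E'
V=np.array([0.6124,-0.092,0.1484])   # chest pose
def Rt(lean=0,yaw=0):                # tool orientation, chest-aligned, jaws along chest y
    return R.from_euler('z',V[2]+yaw).as_matrix()@np.diag([-1,1,-1.])@R.from_euler('y',-lean).as_matrix()
def world(p): return ch(V,p)[0]
def plan(gw,lean=0,yaw=0,p=None,g=.019):
    """turn (tool rotvec), then shift in cm in the turned tool axes, bringing the grasp point to world gw"""
    P,M=p or pose();T=Rt(lean,yaw);tcp=np.array(gw)+T[:,2]*g
    print("turn",R.from_matrix(M.T@T).as_rotvec().round(3),"shift",(T.T@(tcp-P)*100).round(2));return tcp,T
def path(lean,pts,p):                # successive shifts (cm), constant orientation, chest frame points in mm
    T=Rt(lean);a=np.array([world(np.array(q)/1000) for q in pts]);print((np.diff(a,axis=0)@T*100).round(2).tolist())
E
python3 - <<'E'
from h import *
p=plan(world([-.230,0,.092]),.2)
plan(world([-.1275,0,.088]),.2,p=p)
A=lambda t:(-91.5-36*np.cos(t)-64*np.sin(t),0,152-64*np.cos(t)+36*np.sin(t))
path(.2,[A(t) for t in np.arange(0,2.05,.2)],p)
E
```

```text
turn [-0.041 -0.197 -0.405] shift [-10.78 -70.97  16.59]
turn [0. 0. 0.] shift [-9.97 -0.    2.43]
[[1.01, 0.0, -1.06], [0.78, -0.0, -1.24], [0.51, -0.0, -1.37], [0.23, 0.0, -1.45], [-0.06, -0.0, -1.46], [-0.35, -0.0, -1.42], [-0.63, -0.0, -1.33], [-0.88, 0.0, -1.17], [-1.09, 0.0, -0.98], [-1.27, 0.0, -0.74]]
```

Emit:
send_rows:
  moves:
    - [0,0,0,-0.01,-0.05,-0.1,9]
    - [0,0,0,-0.01,-0.05,-0.1,9]
    - [0,0,0,-0.01,-0.05,-0.1,9]
    - [0,0,0,-0.01,-0.05,-0.1,9]
    - [0,-3,0,0,0,0,9]
    - [0,-3,0,0,0,0,9]
    - [0,-3,0,0,0,0,9]
    - [0,-3,0,0,0,0,9]
    - [0,-3,0,0,0,0,9]
    - [0,-3,0,0,0,0,9]

```text
time_s: 2.33
position: [0.1722, 0.3766, 0.2146]
ee_rot: [0.101, -0.072, 0.992, 0.007]
force: [1.3, -1.0, 0.6]
grip_width: 0.0899
```

Emit:
send_rows:
  moves:
    - [0,-3,0,0,0,0,9]
    - [0,-3,0,0,0,0,9]
    - [0,-3,0,0,0,0,9]
    - [0,-3,0,0,0,0,9]
    - [0,-3,0,0,0,0,9]
    - [0,-3,0,0,0,0,9]
    - [0,-3,0,0,0,0,9]
    - [0,-3,0,0,0,0,9]
    - [0,-3,0,0,0,0,9]
    - [0,-3,0,0,0,0,9]

```text
time_s: 3.17
position: [0.2594, 0.121, 0.2176]
ee_rot: [0.081, -0.07, 0.994, -0.009]
force: [1.1, -0.1, -0.0]
grip_width: 0.09
```

```bash
python3 - <<'E'
from h import *
print(pose()[0])
plan(world([-.230,0,.092]),.2)
E
```

```text
[0.2594 0.121  0.2176]
turn [-0.031 -0.039 -0.004] shift [ -6.09 -26.28  15.95]
```

Emit:
send_rows:
  moves:
    - [0,0,0,-0.03,-0.04,0,9]
    - [-1,-3,0,0,0,0,9]
    - [-1,-3,0,0,0,0,9]
    - [-1,-3,0,0,0,0,9]
    - [-1,-3,0,0,0,0,9]
    - [-1,-3,2,0,0,0,9]
    - [-1,-3,2,0,0,0,9]
    - [0,-3,2,0,0,0,9]
    - [0,-3,2,0,0,0,9]
    - [0,-2,2,0,0,0,9]

```text
time_s: 4.0
position: [0.384, -0.1213, 0.1314]
ee_rot: [0.096, -0.07, 0.993, 0.004]
force: [0.1, 0.8, 0.8]
grip_width: 0.0898
```

```bash
python3 - <<'E'
from h import *
p=pose()
plan(world([-.230,0,.092]),.2)
print(proj("wrist",[world([-.1275,0,.088]),world([-.135,.115,.166])],p), proj("scene",world([-.1275,0,.088])))
for n in("wrist","scene","top"):
    cv2.imwrite(f"pics/{n}1.png",snapshot(n))
    for q in ["hasp_knob","pull_left"]:
        print(n,q,[(np.round(d["at"]).tolist(),round(d["conf"],2)) for d in models.place_of(n,q)][:6])
E
```

```text
turn [-0.007 -0.008 -0.006] shift [ 0.76 -0.48  5.77]
[[314.2332 362.6316]
 [501.8031 455.599 ]] [[285.0255 297.8059]]
wrist hasp_knob [([323.0, 362.0], 0.68)]
wrist pull_left []
scene hasp_knob [([294.0, 310.0], 0.62), ([287.0, 298.0], 0.52)]
scene pull_left []
top hasp_knob []
top pull_left [([344.0, 283.0], 0.8)]
```

View pics/wrist1.png

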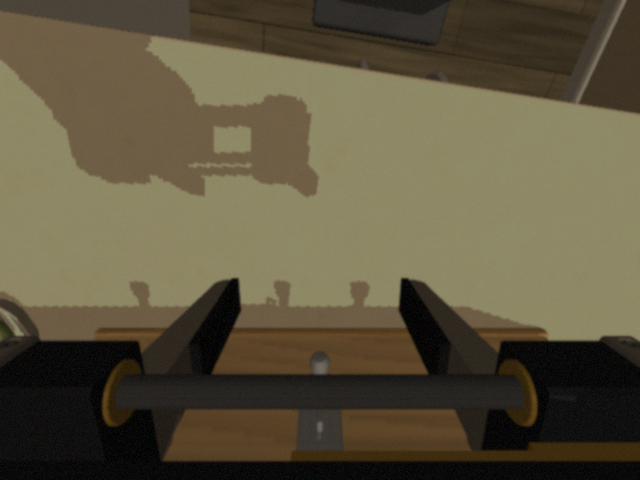

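Emit:
send_rows:
  moves:
    - [0.3,-0.2,2,0,-0.01,0,9]
    - [0.3,0,2,0,0,0,9]
    - [0,0,1.8,0,0,0,9]
    - [-2,0,0.5,0,0,0,6]
    - [-2,0,0.5,0,0,0,6]
    - [-2,0,0.5,0,0,0,6]
    - [-2,0,0.5,0,0,0,6]
    - [-1,0,0.2,0,0,0,6]
    - [-1,0,0.2,0,0,0,6]
    - [0,0,0,0,0,0,6]

```text
time_s: 5.28
position: [0.493, -0.105, 0.0716]
ee_rot: [0.102, -0.072, 0.992, 0.005]
force: [0.9, 0.1, 0.0]
grip_width: 0.0597
```

```bash
python3 - <<'E'
from h import *
p=pose();print(p[0],ctrl.get_obs()["force"])
plan(world([-.1275,0,.088]),.2)
cv2.imwrite("pics/w2.png",snapshot("wrist")[200:])
E
```

```text
[ 0.493  -0.105   0.0716] [0.9435 0.0936 0.0342]
turn [-0.006  0.004 -0.002] shift [ 0.41 -0.48  0.14]
```

View pics/w2.png

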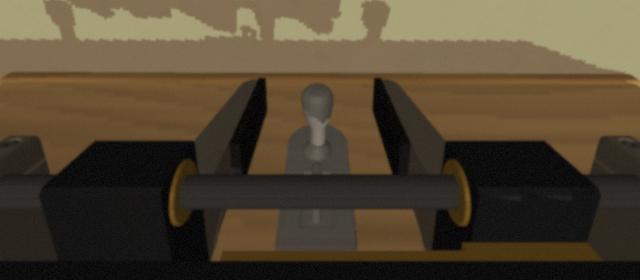

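Emit:
send_rows:
  moves:
    - [0.3,0,0.1,0,0,0,3]
    - [0,0,0,0,0,0,0.5]
    - [0,0,0,0,0,0,0.5]
    - [0,0,0,0,0,0,0.5]
    - [0,0,0,0,0,0,0.5]
    - [0,0,0,0,0,0,0.5]
  newtons: 12

```text
time_s: 5.83
position: [0.4883, -0.106, 0.0689]
ee_rot: [0.1, -0.071, 0.992, 0.005]
force: [-0.1, -0.5, -0.2]
grip_width: 0.0218
```

Emit:
send_rows:
  moves:
    - [0,0,0,0,0,0,0.5]
    - [0,0,0,0,0,0,0.5]
    - [0.5,0,-0.5,0,0,0,0.5]
    - [0.5,0,-0.6,0,0,0,0.5]
    - [0.4,0,-0.6,0,0,0,0.5]
    - [0.4,0,-0.6,0,0,0,0.5]
    - [0.3,0,-0.7,0,0,0,0.5]
    - [0.2,0,-0.7,0,0,0,0.5]

```text
time_s: 6.5
position: [0.4589, -0.111, 0.1014]
ee_rot: [0.101, -0.071, 0.992, 0.004]
force: [1.6, -5.4, -1.7]
grip_width: 0.0139
```

Emit:
send_rows:
  moves:
    - [0.1,0,-0.7,0,0,0,0.5]
    - [0.1,0,-0.7,0,0,0,0.5]
    - [0,0,-0.7,0,0,0,0.5]
    - [0,0,-0.7,0,0,0,0.5]
    - [-0.2,0,-0.7,0,0,0,0.5]
    - [-0.2,0,-0.7,0,0,0,0.5]
    - [-0.3,0,-0.7,0,0,0,0.5]
    - [-0.3,0,-0.6,0,0,0,0.5]
    - [-0.4,0,-0.6,0,0,0,0.5]
    - [-0.4,0,-0.6,0,0,0,0.5]

```text
time_s: 7.33
position: [0.4611, -0.1107, 0.17]
ee_rot: [0.101, -0.071, 0.992, 0.004]
force: [4.4, -6.1, -4.9]
grip_width: 0.0142
```

```bash
python3 - <<'E'
from h import *
P,M=pose();g=P-M[:,2]*.019
d=g-np.array([*V[:2],0]);c,s=np.cos(V[2]),np.sin(V[2])
print("grasp in chest",c*d[0]+s*d[1],-s*d[0]+c*d[1],g[2])
cv2.imwrite("pics/w3.png",snapshot("wrist")[200:])
E
```

```text
grasp in chest -0.1562108121300178 0.004076817362822251 0.18863929240552277
```

View pics/w3.png

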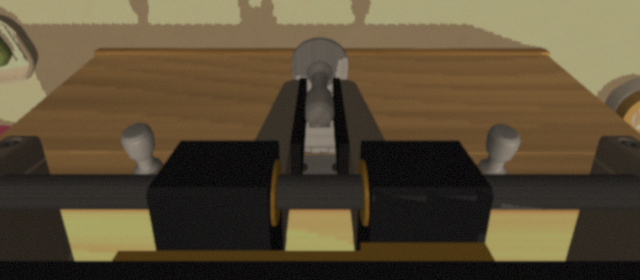

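Emit:
send_rows:
  moves:
    - [-0.4,0,-0.6,0,0,0,0.5]
    - [-0.5,0,-0.6,0,0,0,0.5]
    - [-0.5,0,-0.5,0,0,0,0.5]
    - [-0.6,0,-0.5,0,0,0,0.5]
    - [-0.6,0,-0.4,0,0,0,0.5]
    - [-0.6,0,-0.3,0,0,0,0.5]
    - [0,0,0,0,0,0,4]
    - [0,0,0,0,0,0,4]
    - [0,0,0,0,0,0,4]
    - [0,0,0,0,0,0,4]

```text
time_s: 8.22
position: [0.4858, -0.105, 0.2038]
ee_rot: [0.1, -0.071, 0.992, 0.006]
force: [0.2, -0.4, -0.8]
grip_width: 0.0386
```

Emit:
send_rows:
  moves:
    - [0,0,-2,0,0,0,4]
    - [0,0,-2,0,0,0,4]
    - [2,0,-1,0,0,0,6]
    - [2,0,0,0,0,0,6]
    - [2,0,0,0,0,0,6]

```text
time_s: 8.63
position: [0.4176, -0.1151, 0.2417]
ee_rot: [0.101, -0.072, 0.992, 0.005]
force: [-0.2, -0.4, -0.5]
grip_width: 0.0576
```

```bash
python3 - <<'E'
from h import *
V+=0.004*np.array([-np.sin(V[2]),np.cos(V[2]),0])
cv2.imwrite("pics/w4.png",snapshot("wrist"))
p=plan(world([-.20,.115,.20]),.1)
p=plan(world([-.112,.115,.166]),.1,p=p)
A=lambda f:(85-197*np.cos(f)+16*np.sin(f),115,150+16*np.cos(f)+197*np.sin(f))
path(0.1,[A(t) for t in np.arange(0,1.61,.1)],p)
E
```

```text
turn [-0.004  0.098 -0.005] shift [ 0.51 11.24  5.85]
turn [0. 0. 0.] shift [-8.42 -0.    4.26]
[[-0.45, 0.0, -1.92], [-0.64, 0.0, -1.87], [-0.83, -0.0, -1.79], [-1.0, 0.0, -1.7], [-1.17, -0.0, -1.6], [-1.32, -0.0, -1.47], [-1.46, 0.0, -1.33], [-1.58, -0.0, -1.18], [-1.69, 0.0, -1.02], [-1.79, -0.0, -0.84], [-1.86, 0.0, -0.66], [-1.92, -0.0, -0.47], [-1.96, -0.0, -0.28], [-1.97, -0.0, -0.08], [-1.97, -0.0, 0.12], [-1.95, 0.0, 0.32]]
```

View pics/w4.png

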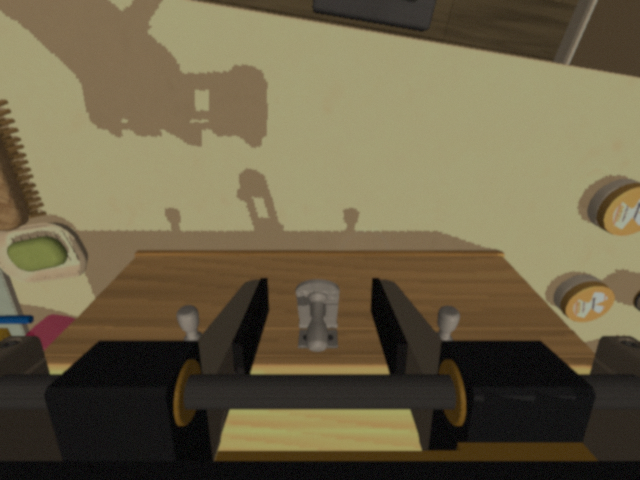

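Emit:
send_rows:
  moves:
    - [0,2,1,0,0.05,0,6]
    - [0,2,1,0,0.05,0,6]
    - [0.3,2.5,1,0,0,0,6]
    - [0.2,2.5,1,0,0,0,6]
    - [0,2.2,1,0,0,0,6]
    - [0,0,3,0,0,0,6]
    - [-2,0,2,0,0,0,6]
    - [-2,0,0,0,0,0,6]
    - [0,0,0,0,0,0,6]

```text
time_s: 9.43
position: [0.4494, 0.0027, 0.144]
ee_rot: [0.05, -0.072, 0.996, 0.002]
force: [-0.0, 0.1, 0.6]
grip_width: 0.0599
```

```bash
sed -i 's/^V=.*/V=np.array([0.6118,-0.088,0.1484])/' h.py; python3 - <<'E'
from h import *
p=pose();im=snapshot("wrist");cv2.imwrite("pics/w5.png",im[200:])
print([(d["at"],d["conf"]) for d in models.place_of("wrist","pull_left")],proj("wrist",world([-.112,.115,.166]),p))
plan(world([-.112,.115,.166]),.1)
E
```

```text
[([322.1, 368.7], 0.85)] [[320.9778 370.6535]]
turn [-0.004  0.    -0.005] shift [-3.85  0.16  0.16]
```

View pics/w5.png

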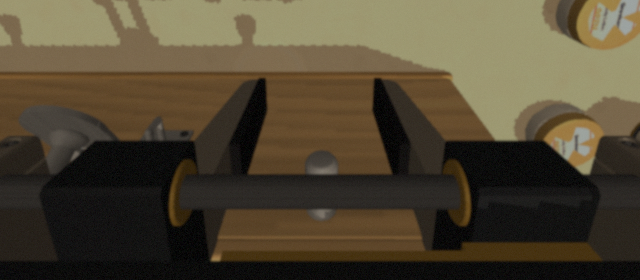

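Emit:
send_rows:
  moves:
    - [-2,0.1,0.1,0,0,0,6]
    - [-1.8,0,0,0,0,0,5]
    - [0,0,0,0,0,0,3]
    - [0,0,0,0,0,0,0.5]
    - [0,0,0,0,0,0,0.5]
    - [0,0,0,0,0,0,0.5]
    - [0,0,0,0,0,0,0.5]
    - [-0.2,0,-1,0,0,0,0.5]
    - [-0.25,0,-0.95,0,0,0,0.5]
  newtons: 15

```text
time_s: 10.28
position: [0.4856, 0.0089, 0.1667]
ee_rot: [0.048, -0.071, 0.996, 0.002]
force: [-4.5, -0.5, -4.6]
grip_width: 0.0163
```

Emit:
send_rows:
  moves:
    - [-0.3,0,-0.95,0,0,0,0.5]
    - [-0.35,0,-0.92,0,0,0,0.5]
    - [-0.4,0,-0.9,0,0,0,0.5]
    - [-0.43,0,-0.89,0,0,0,0.5]
    - [-0.5,0,-0.85,0,0,0,0.5]
    - [-0.5,0,-0.85,0,0,0,0.5]
    - [-0.57,0,-0.8,0,0,0,0.5]
    - [-0.6,0,-0.8,0,0,0,0.5]
    - [-0.65,0,-0.75,0,0,0,0.5]
    - [-0.67,0,-0.72,0,0,0,0.5]

```text
time_s: 11.12
position: [0.5257, 0.0147, 0.2574]
ee_rot: [0.047, -0.071, 0.996, 0.002]
force: [-13.2, -1.0, 3.8]
grip_width: 0.0164
```

```bash
cat >> h.py <<'E'
def inchest(g):
    d=g-np.array([*V[:2],0]);return R.from_euler('z',-V[2]).apply(d)
def gp(): P,M=pose();return inchest(P-M[:,2]*.019)
E
python3 - <<'E'
from h import *
g=gp();x,z=85-g[0]*1000,g[2]*1000-150
print(g,"lid",np.arctan2(z,x)-np.arctan2(16,197),np.hypot(x,z), ctrl.get_obs()["force"])
E
```

```text
[-0.0718  0.1144  0.2763] lid 0.597259286814554 201.35610472631703 [-13.1955  -1.0489   3.765 ]
```

```bash
python3 - <<'E'
from h import *
A=lambda f:(85-204*np.cos(f),115,150+204*np.sin(f))
path(0.1,[(-71.8,115,276.3)]+[A(t) for t in np.linspace(.74,1.68,19)],0)
E
```

```text
[[-0.72, 0.0, -1.06], [-0.81, -0.0, -0.69], [-0.85, 0.0, -0.65], [-0.88, -0.0, -0.6], [-0.91, -0.0, -0.55], [-0.94, 0.0, -0.51], [-0.96, -0.0, -0.46], [-0.98, -0.0, -0.41], [-1.0, 0.0, -0.35], [-1.02, 0.0, -0.3], [-1.04, -0.0, -0.25], [-1.05, -0.0, -0.19], [-1.06, 0.0, -0.14], [-1.06, -0.0, -0.08], [-1.06, -0.0, -0.03], [-1.06, 0.0, 0.03], [-1.06, 0.0, 0.08], [-1.06, -0.0, 0.14], [-1.05, -0.0, 0.19]]
```

Emit:
send_rows:
  moves:
    - [-0.7,0,-1.05,0,0,0,0.5]
    - [-0.8,0,-0.7,0,0,0,0.5]
    - [-0.85,0,-0.65,0,0,0,0.5]
    - [-0.9,0,-0.6,0,0,0,0.5]
    - [-0.9,0,-0.55,0,0,0,0.5]
    - [-0.95,0,-0.5,0,0,0,0.5]
    - [-0.95,0,-0.45,0,0,0,0.5]
    - [-1,0,-0.4,0,0,0,0.5]
    - [-1,0,-0.35,0,0,0,0.5]

```text
time_s: 11.87
position: [0.6025, 0.0259, 0.3195]
ee_rot: [0.051, -0.071, 0.996, 0.001]
force: [-6.0, -0.1, 3.1]
grip_width: 0.0162
```

```bash
python3 - <<'E'
from h import *
g=gp();x,z=85-g[0]*1000,g[2]*1000-150
print(g,"lid",np.arctan2(z,x)-np.arctan2(16,197),np.hypot(x,z), ctrl.get_obs()["force"])
A=lambda f:(85-202*np.cos(f),115,150+202*np.sin(f))
path(0.1,[g*1000]+[A(t) for t in np.arange(np.arctan2(z,x)+.05,1.73,.05)],0)
E
```

```text
[0.0057 0.1141 0.3384] lid 1.091248618713407 204.44077819898442 [-5.9551 -0.1301  3.146 ]
[[-1.04, 0.09, -0.04], [-0.98, -0.0, -0.22], [-0.99, -0.0, -0.17], [-1.0, -0.0, -0.12], [-1.01, -0.0, -0.07], [-1.01, 0.0, -0.02], [-1.01, -0.0, 0.03], [-1.01, 0.0, 0.08], [-1.0, -0.0, 0.13], [-0.99, 0.0, 0.18], [-0.98, 0.0, 0.23]]
```

Emit:
send_rows:
  moves:
    - [-1,0,-0.25,0,0,0,0.5]
    - [-1,0,-0.22,0,0,0,0.5]
    - [-1,0,-0.17,0,0,0,0.5]
    - [-1,0,-0.12,0,0,0,0.5]
    - [-1,0,-0.07,0,0,0,0.5]
    - [-1,0,-0.02,0,0,0,0.5]
    - [-1,0,0.03,0,0,0,0.5]
    - [-1,0,0.08,0,0,0,0.5]
    - [-1,0,0.13,0,0,0,0.5]
    - [-0.6,0,0.1,0,0,0,0.5]

```text
time_s: 12.7
position: [0.6984, 0.0399, 0.3365]
ee_rot: [0.054, -0.072, 0.996, 0.001]
force: [-1.8, 1.7, 7.6]
grip_width: 0.0162
```

```bash
python3 - <<'E'
from h import *
g=gp();x,z=85-g[0]*1000,g[2]*1000-150
print(g,"lid",np.arctan2(z,x)-np.arctan2(16,197),np.hypot(x,z), ctrl.get_obs()["force"],ctrl.get_obs()["q"])
E
```

```text
[0.1025 0.1137 0.3554] lid 1.5747214567749204 206.11592805152833 [-1.7707  1.6553  7.5763] [-0.1266  0.3507  1.1352  0.0242  1.5499 -1.8401]
```

Emit:
send_rows:
  moves:
    - [-0.5,0,0.1,0,0,0,0.5]
    - [-0.3,0,0.1,0,0,0,0.5]
    - [0,0,0,0,0,0,0.5]
    - [0,0,0,0,0,0,5]
    - [0,0,0,0,0,0,5]
    - [0,0,0,0,0,0,5]
    - [0,0,-2,0,0,0,5]
    - [0,0,-3,0,0,0,6]
    - [1,0,-3,0,0,0,9]
    - [3,0,0,0,0,0,9]

```text
time_s: 13.53
position: [0.6601, 0.0335, 0.4131]
ee_rot: [0.056, -0.071, 0.996, 0.0]
force: [0.2, 0.3, 2.3]
grip_width: 0.0612
```

Emit:
send_rows:
  moves:
    - [3,0,0,0,0,0,9]
    - [3,0,0,0,0,0,9]
    - [3,0,0,0,0,0,9]
    - [3,0,0,0,0,0,9]
    - [3,0,0,0,0,0,9]
    - [3,0,0,0,0,0,9]

```text
time_s: 14.03
position: [0.4782, 0.0083, 0.3874]
ee_rot: [0.05, -0.071, 0.996, 0.002]
force: [-0.8, -0.2, 0.2]
grip_width: 0.0902
```

```bash
python3 - <<'E'
from h import *
p=pose();print(p[0],gp())
im=snapshot("top");cv2.imwrite("pics/t6.png",im)
for n in("top","wrist"):
  if n=="wrist": cv2.imwrite("pics/w6.png",snapshot(n))
  for q in ["tin_1_mid","can_1_mid","powder_mid","stored_dropper_mid"]:
    print(n,q,[(np.round(d["at"]).tolist(),round(d["conf"],2)) for d in models.place_of(n,q)][:6])
a=cv2.resize(im[110:350,100:520],None,fx=1.9,fy=1.9,interpolation=cv2.INTER_CUBIC)
cv2.imwrite("pics/c6.png",cv2.convertScaleAbs(a,alpha=1.5))
E
```

```text
[0.4782 0.0083 0.3874] [-0.1198  0.1151  0.4063]
top tin_1_mid []
top can_1_mid []
top powder_mid [([462.0, 265.0], 0.61)]
top stored_dropper_mid [([330.0, 241.0], 0.37)]
wrist tin_1_mid [([471.0, 228.0], 0.69)]
wrist can_1_mid []
wrist powder_mid [([137.0, 287.0], 0.72)]
wrist stored_dropper_mid [([360.0, 274.0], 0.6)]
```

View pics/c6.png

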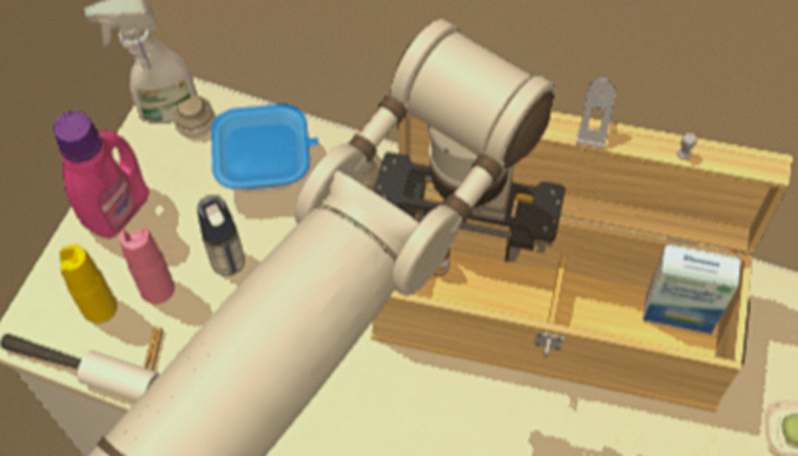

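```bash
python3 - <<'E'
from h import *
m=np.array([[-85,-245,0],[-85,-245,150],[-85,0,150],[-75,0,70],[75,-235,150],[75,0,70]])/1000
print((proj("top",ch(V,m))-[100,110])*1.9)
p=pose()
P=[(45,175,61),(-75,4,70),(75,0,70),(-75,235,150),(-85,245,150),(-85,-245,150)]
print(proj("wrist",ch(V,np.array(P)/1000),p))
E
```

```text
[[711.3363 409.6454]
 [738.3459 367.7769]
 [548.7738 329.0684]
 [543.8778 347.0783]
 [741.4496 258.6637]
 [561.5349 253.1024]]
[[356.629  273.0492]
 [246.3265 205.209 ]
 [251.9789 291.6881]
 [414.3597 222.275 ]
 [423.135  214.7527]
 [ 36.7954 215.9951]]
```

View pics/w6.png

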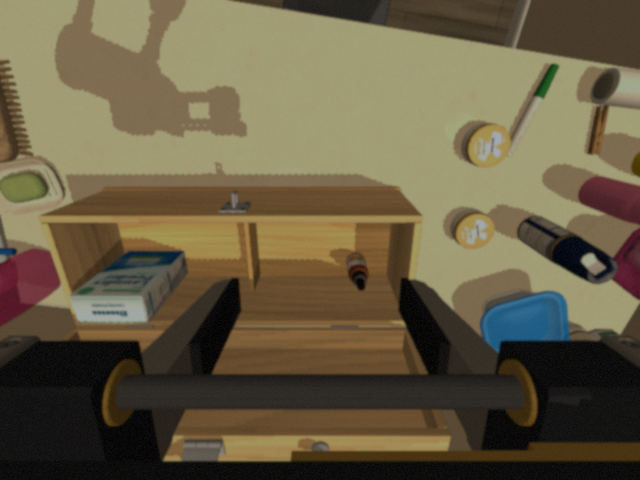

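```bash
python3 - <<'E'
from h import *
for u in [(488,146),(474,231)]: print(ray("wrist",u,.029))
print("can base/top",proj("wrist",[[.529,.3865,0],[.529,.3865,.161]]))
print([(d["extent"],d["conf"]) for d in models.find_in("wrist","can_1_mid")])
plan([.48,.385,.26])
E
```

```text
[0.4041 0.2546 0.029 ]
[0.5399 0.2779 0.029 ]
can base/top [[528.5197 227.7969]
 [599.6126 270.0696]]
[]
turn [-0.004  0.101 -0.005] shift [-5.53 37.25 14.67]
```

Emit:
send_rows:
  moves:
    - [0,3,0,0,0.05,0,9]
    - [0,3,0,0,0.05,0,9]
    - [-0.5,4,0,0,0,0,9]
    - [-0.5,4,0,0,0,0,9]
    - [-0.5,4,0,0,0,0,9]
    - [-0.5,4,0,0,0,0,9]
    - [-0.5,4,0,0,0,0,9]
    - [-0.5,4,1,0,0,0,9]
    - [-1,4,2,0,0,0,9]
    - [-1,3,3,0,0,0,9]

```text
time_s: 15.42
position: [0.4768, 0.3803, 0.3317]
ee_rot: [0.003, -0.072, 0.997, -0.001]
force: [1.2, 0.1, -0.6]
grip_width: 0.0897
```

Emit:
send_rows:
  moves:
    - [0,0,4,0,0,0,9]
    - [0,0,4,0,0,0,9]
    - [0,0,0,0,0,0,9]

```text
time_s: 15.67
position: [0.4715, 0.3744, 0.2389]
ee_rot: [-0.007, -0.072, 0.997, -0.005]
force: [-0.7, -0.8, -2.0]
grip_width: 0.0898
```

```bash
python3 - <<'E'
from h import *
p=pose();print(p[0])
im=snapshot("wrist");cv2.imwrite("pics/w7.png",im)
print([(d["at"],d["conf"]) for d in models.place_of("wrist","can_1_mid")],[(d["at"],d["conf"]) for d in models.place_of("wrist","tin_1_mid")])
print("can",proj("wrist",[[.529,.3865,0],[.529,.3865,.161]],p))
plan([.529,.3865,.135])
E
```

```text
[0.4715 0.3744 0.2389]
[] [([237.2, 259.0], 0.56)]
can [[323.7284 257.273 ]
 [324.1449 318.3319]]
turn [-0.003  0.003 -0.006] shift [-5.26  0.23 13.58]
```

View pics/w7.png

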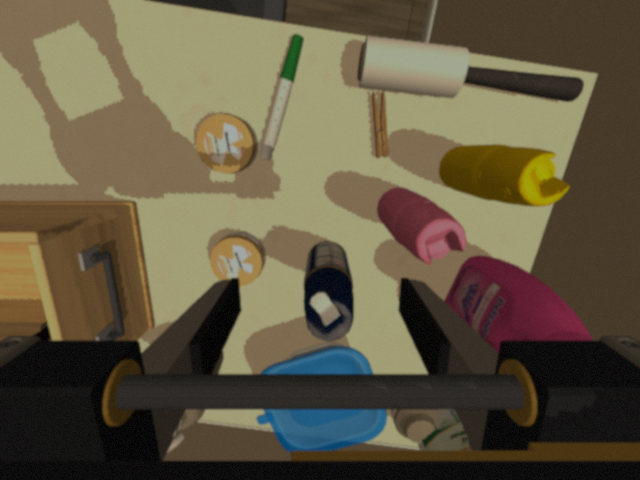

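Emit:
send_rows:
  moves:
    - [-2.5,0.35,0,0,0,0,9]
    - [-2.5,0,2,0,0,0,9]
    - [0,0,3,0,0,0,9]
    - [0,0,3,0,0,0,9]
    - [0,0,3,0,0,0,9]
    - [0,0,2,0,0,0,9]
    - [0,0,0.5,0,0,0,9]
    - [0,0,0,0,0,0,9]

```text
time_s: 16.48
position: [0.5269, 0.3864, 0.1164]
ee_rot: [0.002, -0.071, 0.997, -0.002]
force: [-0.0, 0.7, 0.3]
grip_width: 0.09
```

```bash
python3 - <<'E'
from h import *
p=pose();print(p[0],ctrl.get_obs()["force"])
im=snapshot("wrist");cv2.imwrite("pics/w8.png",im[180:])
plan([.526,.3865,.135])
E
```

```text
[0.5269 0.3864 0.1164] [-0.0153  0.728   0.2772]
turn [-0.003  0.006 -0.006] shift [ 0.16 -0.02  0.19]
```

View pics/w8.png

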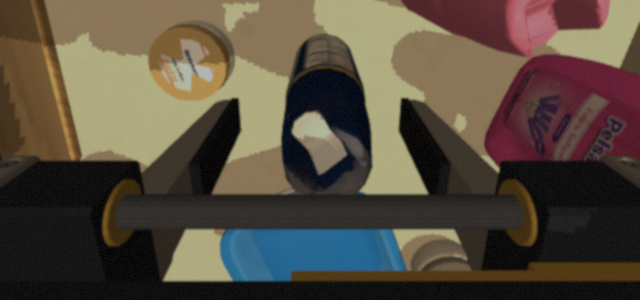

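Emit:
send_rows:
  moves:
    - [0,0.2,0.1,0,0,0,7]
    - [0,0,0,0,0,0,5]
    - [0,0,0,0,0,0,4]
    - [0,0,0,0,0,0,4]
    - [0,0,0,0,0,0,4]
    - [0,0,0,0,0,0,4]
    - [0,0,0,0,0,0,4]
  newtons: 25

```text
time_s: 17.12
position: [0.5253, 0.3883, 0.1138]
ee_rot: [0.001, -0.071, 0.997, -0.002]
force: [0.1, 1.7, 1.3]
grip_width: 0.0456
```

```bash
python3 - <<'E'
from h import *
p=pose();print(p[0],ctrl.get_obs()["force"],ctrl.get_obs()["grip_width"])
g=p[0]-p[1][:,2]*.019
q=plan([g[0],g[1],.36]); q=plan(world([.036,.065,.36]),p=q); plan(world([.036,.065,g[2]+.012]),p=q)
E
```

```text
[0.5253 0.3883 0.1138] [0.0585 1.6908 1.2863] 0.04562143734148195
turn [-0.004  0.001 -0.006] shift [  0.     0.01 -22.72]
turn [0. 0. 0.] shift [ -5.11 -41.89   0.  ]
turn [0. 0. 0.] shift [ 0.    0.   21.52]
```

Emit:
send_rows:
  moves:
    - [0,0,-1,0,0,0,4]
    - [0,0,-2,0,0,0,4]
    - [0,0,-3,0,0,0,4]
    - [0,0,-3,0,0,0,4]
    - [0,0,-3,0,0,0,4]
    - [0,0,-3,0,0,0,4]
    - [0,0,-3,0,0,0,4]
    - [0,-1,-1,0,0,0,4]
    - [0,-2,0,0,0,0,4]
    - [0,-3,0,0,0,0,4]

```text
time_s: 17.95
position: [0.5332, 0.3299, 0.3042]
ee_rot: [0.001, -0.073, 0.997, -0.002]
force: [0.7, -0.2, -2.7]
grip_width: 0.0452
```

Emit:
send_rows:
  moves:
    - [-0.5,-4,0,0,0,0,4]
    - [-0.5,-4,0,0,0,0,4]
    - [-0.5,-4,0,0,0,0,4]
    - [-0.5,-4,0,0,0,0,4]
    - [-0.5,-4,0,0,0,0,4]
    - [-0.5,-4,0,0,0,0,4]
    - [-1,-4,0,0,0,0,4]
    - [-1,-4,0,0,0,0,4]
    - [0,-3,0,0,0,0,4]
    - [0,-1,0,0,0,0,4]

```text
time_s: 18.78
position: [0.6338, -0.0252, 0.3035]
ee_rot: [-0.001, -0.069, 0.998, -0.003]
force: [0.6, 0.4, -2.0]
grip_width: 0.0456
```

```bash
python3 - <<'E'
from h import *
p=pose();print(p[0],gp(),ctrl.get_obs()["force"],ctrl.get_obs()["grip_width"])
q=plan(world([.036,.065,gp()[2]])); plan(world([.036,.065,.1328+.012]),p=q)
cv2.imwrite("pics/t9.png",snapshot("top"));cv2.imwrite("pics/w9.png",snapshot("wrist"))
E
```

```text
[ 0.6338 -0.0252  0.3035] [0.0311 0.0589 0.3225] [ 0.6207  0.3948 -2.0246] 0.04559364018787222
turn [-0.005 -0.002 -0.011] shift [-0.49  0.62  0.  ]
turn [0. 0. 0.] shift [ 0.    0.   17.77]
```

Emit:
send_rows:
  moves:
    - [-0.3,0.4,1,0,0,-0.01,4]
    - [0,0,2.5,0,0,0,4]
    - [0,0,2.5,0,0,0,4]
    - [0,0,2.5,0,0,0,4]
    - [0,0,2.5,0,0,0,4]
    - [0,0,2.5,0,0,0,4]
    - [0,0,2,0,0,0,4]
    - [0,0,1,0,0,0,4]
    - [0,0,0.5,0,0,0,4]
    - [0,0,0,0,0,0,4]

```text
time_s: 19.72
position: [0.6362, -0.0145, 0.1343]
ee_rot: [-0.0, -0.077, 0.997, -0.002]
force: [0.4, 0.4, -1.7]
grip_width: 0.0451
```

```bash
python3 - <<'E'
from h import *
print(gp(),ctrl.get_obs()["force"],ctrl.get_obs()["grip_width"])
E
```

```text
[0.035  0.0691 0.1533] [ 0.3891  0.3946 -1.7156] 0.0451042874845326
```

Emit:
send_rows:
  moves:
    - [0,0,0.5,0,0,0,4]
    - [0,0,0.3,0,0,0,4]
    - [0,0,0.1,0,0,0,4]
    - [0,0,0,0,0,0,4]

```text
time_s: 20.05
position: [0.6372, -0.0161, 0.1268]
ee_rot: [0.001, -0.076, 0.997, -0.002]
force: [0.5, -0.4, -2.2]
grip_width: 0.045
```

```bash
python3 - <<'E'
from h import *
print(gp(),ctrl.get_obs()["force"],ctrl.get_obs()["grip_width"])
E
```

```text
[0.0357 0.0674 0.1458] [ 0.4914 -0.4437 -2.1836] 0.045012642565808135
```

Emit:
send_rows:
  moves:
    - [0,0,0.2,0,0,0,4]
    - [0,0,0.1,0,0,0,4]
    - [0,0,0,0,0,0,4]

```text
time_s: 20.3
position: [0.6373, -0.0162, 0.1238]
ee_rot: [0.001, -0.076, 0.997, -0.002]
force: [-0.8, 0.3, -1.5]
grip_width: 0.0454
```

Emit:
send_rows:
  moves:
    - [0,0,0.1,0,0,0,4]
    - [0,0,0,0,0,0,5]
    - [0,0,0,0,0,0,6]
    - [0,0,0,0,0,0,7]
    - [0,0,0,0,0,0,7]
    - [0,0,-2,0,0,0,7]
    - [0,0,-3,0,0,0,7]
    - [0,0,-3,0,0,0,7]
    - [0,0,-3,0,0,0,7]
    - [0,0,-3,0,0,0,7]

```text
time_s: 21.13
position: [0.6364, -0.0155, 0.2636]
ee_rot: [0.001, -0.076, 0.997, -0.002]
force: [-0.4, -0.5, 0.5]
grip_width: 0.07
```

Emit:
send_rows:
  moves:
    - [0,0,-3,0,0,0,9]
    - [4,1,-3,0,0,0,9]
    - [4,3,-1,0,0,0,9]
    - [4,4,0,0,0,0,9]
    - [2,4,0,0,0,0,9]
    - [0,4,0,0,0,0,9]
    - [0,4,0,0,0,0,9]

```text
time_s: 21.72
position: [0.4959, 0.1458, 0.3247]
ee_rot: [0.001, -0.076, 0.997, -0.002]
force: [1.1, -0.7, 0.5]
grip_width: 0.0898
```

```bash
python3 - <<'E'
from h import *
p=pose();print(p[0],gp())
for n in("wrist","top"):
  im=snapshot(n);cv2.imwrite(f"pics/{n}10.png",im)
  for q in ["tin_1_mid","can_1_mid","stored_dropper_mid"]:
    for d in models.place_of(n,q)[:4]: print(n,q,np.round(d["at"]),round(d["conf"],2),ray(n,d["at"],.014 if q[0]=="t" else .09,p))
print(proj("wrist",[world([.036,.068,.171]),world([.036,.068,.01]),[.405,.253,.029],[.541,.276,.029]],p))
E
```

```text
[0.4959 0.1458 0.3247] [-0.0801  0.2485  0.3437]
wrist tin_1_mid [401. 242.] 0.71 [0.5403 0.2767 0.014 ]
wrist stored_dropper_mid [271. 292.] 0.79 [0.6157 0.0979 0.09  ]
top tin_1_mid [245. 299.] 0.71 [0.4063 0.2519 0.014 ]
top tin_1_mid [256. 255.] 0.54 [0.5404 0.2798 0.014 ]
top stored_dropper_mid [328. 241.] 0.54 [0.6151 0.092  0.09  ]
[[157.3465 326.7904]
 [205.5931 272.0687]
 [408.4843 147.8709]
 [402.5974 245.0562]]
```

View pics/wrist10.png

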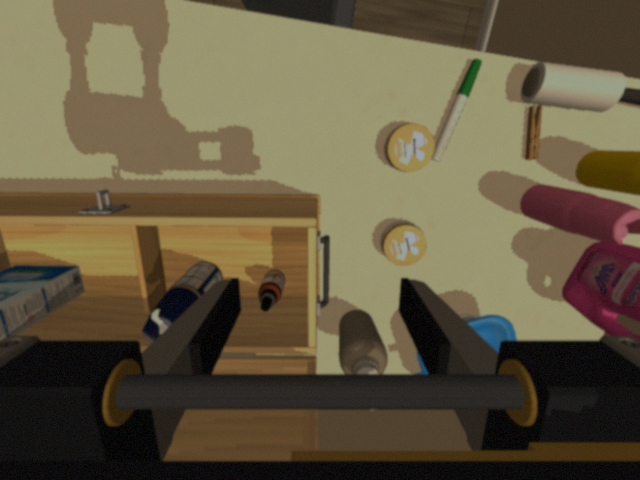

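```bash
python3 - <<'E'
from h import *
q=plan([.5405,.277,.10]); plan([.5405,.277,.023],p=q)
E
```

```text
turn [-0.004  0.001  0.002] shift [-6.22 12.57 24.3 ]
turn [0. 0. 0.] shift [0.  0.  7.7]
```

Emit:
send_rows:
  moves:
    - [-1.6,3,1,0,0,0,9]
    - [-1.6,3.3,2,0,0,0,9]
    - [-1.6,3.3,3,0,0,0,9]
    - [-1.4,3,3,0,0,0,9]
    - [0,0,3,0,0,0,9]
    - [0,0,3,0,0,0,9]
    - [0,0,3,0,0,0,9]
    - [0,0,3,0,0,0,9]
    - [0,0,3,0,0,0,9]
    - [0,0,0,0,0,0,9]

```text
time_s: 22.95
position: [0.5335, 0.2688, 0.0824]
ee_rot: [-0.005, -0.075, 0.997, -0.003]
force: [-1.3, 0.4, -1.4]
grip_width: 0.0899
```

```bash
python3 - <<'E'
from h import *
p=pose();im=snapshot("wrist");cv2.imwrite("pics/w11.png",im[180:])
for d in models.place_of("wrist","tin_1_mid")[:4]: print(np.round(d["at"]),round(d["conf"],2),ray("wrist",d["at"],.014,p))
for d in models.find_in("wrist","tin_1_mid")[:4]: print(np.round(d["extent"]),round(d["conf"],2))
plan([.5405,.277,.023])
E
```

```text
[329. 266.] 0.77 [0.5412 0.2775 0.014 ]
[332. 267.  89.  97.] 0.78
turn [-0.004  0.003  0.003] shift [-0.24  0.58  8.69]
```

Emit:
send_rows:
  moves:
    - [-0.2,0.4,1,0,0,0,9]
    - [0,0.2,2,0,0,0,9]
    - [0,0,2,0,0,0,9]
    - [0,0,2,0,0,0,9]
    - [0,0,0.8,0,0,0,9]
    - [0,0,0,0,0,0,9]

```text
time_s: 23.6
position: [0.5382, 0.2773, 0.0104]
ee_rot: [-0.0, -0.076, 0.997, -0.002]
force: [-0.6, 0.6, 0.5]
grip_width: 0.0901
```

```bash
python3 - <<'E'
from h import *
print(pose()[0],ctrl.get_obs()["force"]);plan([.5410,.2773,.023])
E
```

```text
[0.5382 0.2773 0.0104] [-0.5628  0.6126  0.4992]
turn [-0.004 -0.001  0.004] shift [-0.27 -0.04  0.64]
```

Emit:
send_rows:
  moves:
    - [-0.25,0,0.5,0,0,0,8]
    - [0,0,0,0,0,0,6]
    - [0,0,0,0,0,0,6]
    - [0,0,0,0,0,0,6]
    - [0,0,0,0,0,0,6]
    - [0,0,0,0,0,0,6]
    - [0,0,-1,0,0,0,6]
    - [0,0,-2,0,0,0,6]
    - [0,0,-3,0,0,0,6]
    - [0,0,-3,0,0,0,6]
  newtons: 20

```text
time_s: 24.43
position: [0.5399, 0.2776, 0.0968]
ee_rot: [-0.001, -0.076, 0.997, -0.002]
force: [0.7, 0.5, -1.6]
grip_width: 0.0641
```

Emit:
send_rows:
  moves:
    - [0,0,-3,0,0,0,6]
    - [0,0,-3,0,0,0,6]
    - [0,0,-3,0,0,0,6]
    - [0,0,-3,0,0,0,6]
    - [0,0,-3,0,0,0,6]
    - [0,-1,-1,0,0,0,6]
    - [0,-3,0,0,0,0,6]

```text
time_s: 25.02
position: [0.548, 0.2413, 0.2607]
ee_rot: [0.004, -0.078, 0.997, -0.001]
force: [0.8, 0.2, -2.2]
grip_width: 0.0641
```

```bash
python3 - <<'E'
from h import *
print(pose()[0],gp(),ctrl.get_obs()["grip_width"],ctrl.get_obs()["force"]);q=plan(world([-.032,.130,gp()[2]]));plan(world([-.032,.130,.034]),p=q)
E
```

```text
[0.548  0.2413 0.2607] [-0.0146  0.3352  0.2797] 0.06405222362217779 [ 0.8374  0.1989 -2.1596]
turn [-0.002  0.008  0.009] shift [  1.76 -20.51   0.  ]
turn [0. 0. 0.] shift [ 0.    0.   24.57]
```

Emit:
send_rows:
  moves:
    - [0.5,-4,0,0,0,0.01,6]
    - [0.5,-4,0,0,0,0,6]
    - [0.4,-4,0,0,0,0,6]
    - [0.3,-4,0,0,0,0,6]
    - [0,-3,0,0,0,0,6]
    - [0,-1.5,0,0,0,0,6]
    - [0,0,3,0,0,0,6]
    - [0,0,3,0,0,0,6]
    - [0,0,0,0,0,0,6]

```text
time_s: 25.77
position: [0.5551, 0.033, 0.1901]
ee_rot: [-0.006, -0.071, 0.997, -0.001]
force: [-1.7, 1.5, -2.6]
grip_width: 0.0642
```

```bash
python3 - <<'E'
from h import *
p=pose();print(p[0],gp(),ctrl.get_obs()["grip_width"],ctrl.get_obs()["force"]);q=plan(world([-.032,.130,.034]))
im=snapshot("wrist");cv2.imwrite("pics/w12.png",im)
# estimate carcass edges: compare predicted corners
print(proj("wrist",ch(V,np.array([[-75,235,150],[-75,4,70],[-75,235,10],[-85,245,150]])/1000),p))
E
```

```text
[0.5551 0.033  0.1901] [-0.038   0.1281  0.2091] 0.06421534092860415 [-1.7131  1.4779 -2.6173]
turn [-0.    -0.011 -0.007] shift [-0.62  0.19 17.51]
[[482.951  214.306 ]
 [178.3105 198.0105]
 [420.1093 188.0599]
 [500.625  198.8602]]
```

View pics/w12.png

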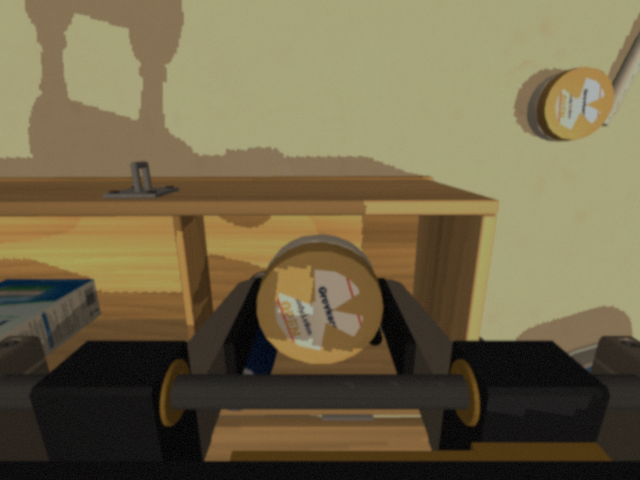

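Emit:
send_rows:
  moves:
    - [-0.4,0.1,1,0,-0.01,0,6]
    - [-0.1,0,2,0,0,0,6]
    - [0,0,2,0,0,0,6]
    - [0,0,2,0,0,0,6]
    - [0,0,2,0,0,0,6]
    - [0,0,2,0,0,0,6]
    - [0,0,1,0,0,0,6]
    - [0,0,0,0,0,0,6]

```text
time_s: 26.48
position: [0.5648, 0.0352, 0.0762]
ee_rot: [0.004, -0.072, 0.997, -0.001]
force: [-0.9, 0.3, -0.6]
grip_width: 0.0644
```

```bash
python3 - <<'E'
from h import *
print(gp(),ctrl.get_obs()["force"]);q=plan(world([-.032,.130,.034]))
E
```

```text
[-0.0284  0.1288  0.0952] [-0.9208  0.3479 -0.5692]
turn [-0.003  0.008 -0.005] shift [0.37 0.12 6.12]
```

Emit:
send_rows:
  moves:
    - [0.2,0,1,0,0.008,0,6]
    - [0,0,1,0,0,0,6]
    - [0,0,1,0,0,0,6]
    - [0,0,1,0,0,0,6]
    - [0,0,1,0,0,0,6]
    - [0,0,0.5,0,0,0,6]
    - [0,0,0,0,0,0,6]

```text
time_s: 27.07
position: [0.563, 0.0347, 0.0206]
ee_rot: [0.0, -0.071, 0.997, -0.002]
force: [-0.5, 0.3, -1.1]
grip_width: 0.064
```

```bash
python3 - <<'E'
from h import *
print(gp(),ctrl.get_obs()["force"]);q=plan(world([-.032,.130,.034]))
E
```

```text
[-0.0301  0.1286  0.0396] [-0.5153  0.2947 -1.1407]
turn [-0.003  0.    -0.006] shift [0.19 0.14 0.56]
```

Emit:
send_rows:
  moves:
    - [0.2,0,0.3,0,0,0,6]
    - [0,0,0.25,0,0,0,6]
    - [0,0,0,0,0,0,7.4]
    - [0,0,0,0,0,0,7.4]
    - [0,0,0,0,0,0,7.4]
    - [0,0,-2,0,0,0,7.4]
    - [0,0,-2,0,0,0,7.4]
    - [0,-2.5,0,0,0,0,3]
    - [0,-2.5,0,0,0,0,0]
    - [0,-2.2,0,0,0,0,0]

```text
time_s: 27.9
position: [0.5732, -0.038, 0.0581]
ee_rot: [0.003, -0.072, 0.997, -0.002]
force: [-0.2, 0.6, 0.4]
grip_width: 0.0562
```

```bash
python3 - <<'E'
from h import *
print(gp(),ctrl.get_obs()["force"],ctrl.get_obs()["grip_width"]);q=plan(world([-.033,.058,.038]));plan(world([-.033,.108,.038]),p=q)
im=snapshot("wrist");cv2.imwrite("pics/w13.png",im)
for d in models.place_of("wrist","tin_1_mid")[:4]: print(np.round(d["at"]),round(d["conf"],2),inchest(ray("wrist",d["at"],.024)))
E
```

```text
[-0.0309  0.0553  0.0771] [-0.1683  0.555   0.3651] 0.056176809996166324
turn [-0.005  0.005 -0.005] shift [0.22 0.28 3.91]
turn [0. 0. 0.] shift [0. 5. 0.]
```

Emit:
send_rows:
  moves:
    - [0.2,0,0,0,0,0,0]
    - [0,0,0,0,0,0,0]
    - [0,0,0,0,0,0,0]
    - [0,0,0,0,0,0,0]
    - [0,0,1.5,0,0,0,0]
    - [0,0,1.2,0,0,0,0]
    - [0,0,1,0,0,0,0]
    - [0,0,0,0,0,0,0]

```text
time_s: 28.67
position: [0.5683, -0.0364, 0.0172]
ee_rot: [-0.001, -0.072, 0.997, -0.001]
force: [-0.8, -1.0, -0.8]
grip_width: 0.0003
```

Emit:
send_rows:
  moves:
    - [0,1,0,0,0,0,0]
    - [0,1,0,0,0,0,0]
    - [0,1,0,0,0,0,0]
    - [0,1,0,0,0,0,0]
    - [0,0.8,0,0,0,0,0]
    - [0,0.7,0,0,0,0,0]
    - [0,0,0,0,0,0,0]

```text
time_s: 29.25
position: [0.5627, 0.0187, 0.0202]
ee_rot: [0.002, -0.072, 0.997, -0.002]
force: [0.1, -0.5, 0.7]
grip_width: 0.0004
```

```bash
python3 - <<'E'
from h import *
print(gp(),ctrl.get_obs()["force"],ctrl.get_obs()["grip_width"])
E
```

```text
[-0.0329  0.1129  0.0392] [ 0.1128 -0.5261  0.7452] 0.0004153193900984319
```

Emit:
send_rows:
  moves:
    - [0,-0.5,0,0,0,0,0]
    - [0,0,-3,0,0,0,0]
    - [0,0,-3,0,0,0,0]
    - [0,0,-3,0,0,0,0]
    - [0,0,-3,0,0,0,2]
    - [0,0,-4,0,0,0,9]
    - [0,0,-4,0,0,0,9]
    - [4,0,-3,0,0,0,9]
    - [4,0,0,0,0,0,9]
    - [4,0,0,0,0,0,9]

```text
time_s: 30.08
position: [0.4506, -0.0042, 0.2468]
ee_rot: [0.004, -0.071, 0.997, -0.003]
force: [-1.3, -0.0, -0.1]
grip_width: 0.0384
```

```bash
python3 - <<'E'
from h import *
p=pose();print(p[0],gp(),ctrl.get_obs()["q"])
for n in("wrist","top"):
  im=snapshot(n);cv2.imwrite(f"pics/{n}14.png",im)
  for q in ["tin_1_mid","can_1_mid","stored_dropper_mid"]:
    for d in models.place_of(n,q)[:4]:
      X=ray(n,d["at"],.014 if q[0]=="t" else .09,p); print(n,q,np.round(d["at"]),round(d["conf"],2),X,inchest(X))
q=plan([.405,.253,.25],yaw=-1.3); plan([.405,.253,.023],yaw=-1.3,p=q)
E
```

```text
[ 0.4506 -0.0042  0.2468] [-0.1472  0.1068  0.2658] [-0.2768 -0.205   1.8905 -0.0025  1.4472 -1.99  ]
wrist tin_1_mid [362. 319.] 0.72 [0.593  0.0737 0.014 ] [0.0053 0.1627 0.014 ]
wrist tin_1_mid [242. 311.] 0.34 [ 0.6052 -0.0895  0.014 ] [-0.0067 -0.0005  0.014 ]
wrist can_1_mid [379. 367.] 0.45 [0.6101 0.0888 0.09  ] [0.0244 0.1752 0.09  ]
wrist stored_dropper_mid [379. 366.] 0.55 [0.6084 0.0886 0.09  ] [0.0228 0.1752 0.09  ]
wrist stored_dropper_mid [289. 383.] 0.49 [ 0.6481 -0.0128  0.09  ] [0.0471 0.069  0.09  ]
turn [-0.001  0.006  1.294] shift [25.32  6.18  1.39]
turn [0. 0. 0.] shift [ 0.   0.  22.7]
```

Emit:
send_rows:
  moves:
    - [0,0,0,0,0,0,9]
    - [0,0,0,0,0,0,9]
    - [0,0,0,0,0,0,9]

```text
time_s: 30.73
position: [0.4508, -0.0031, 0.2445]
ee_rot: [0.002, -0.071, 0.997, -0.002]
force: [0.1, -0.0, -0.0]
grip_width: 0.0891
```

```bash
python3 - <<'E'
from h import *
p=pose();print(p[0],gp())
im=snapshot("wrist");cv2.imwrite("pics/w15.png",im)
for q,z in [("tin_1_mid",.024),("stored_dropper_mid",.061)]:
    for d in models.place_of("wrist",q)[:3]: print(q,np.round(d["at"]),round(d["conf"],2),inchest(ray("wrist",d["at"],z,p)))
    for d in models.find_in("wrist",q)[:3]: print(q,np.round(d["extent"]),round(d["conf"],2))
print(proj("wrist",ch(V,np.array([[-30,163,24],[45,175,61],[-75,235,150],[75,4,10]])/1000),p))
hsv=cv2.cvtColor(im,cv2.COLOR_BGR2HSV)
cv2.imwrite("pics/c15.png",cv2.resize(im[180:400,200:480],None,fx=2.5,fy=2.5))
E
```

```text
[ 0.4508 -0.0031  0.2445] [-0.1467  0.1078  0.2635]
tin_1_mid [360. 323.] 0.58 [0.003 0.16  0.024]
tin_1_mid [360. 335.  53.  31.] 0.81
stored_dropper_mid [375. 368.] 0.58 [0.0454 0.1772 0.061 ]
stored_dropper_mid [373. 358.  26.  35.] 0.87
[[362.5418 300.3128]
 [373.5892 367.455 ]
 [461.1878 319.3863]
 [248.5251 362.0282]]
```

View pics/c15.png

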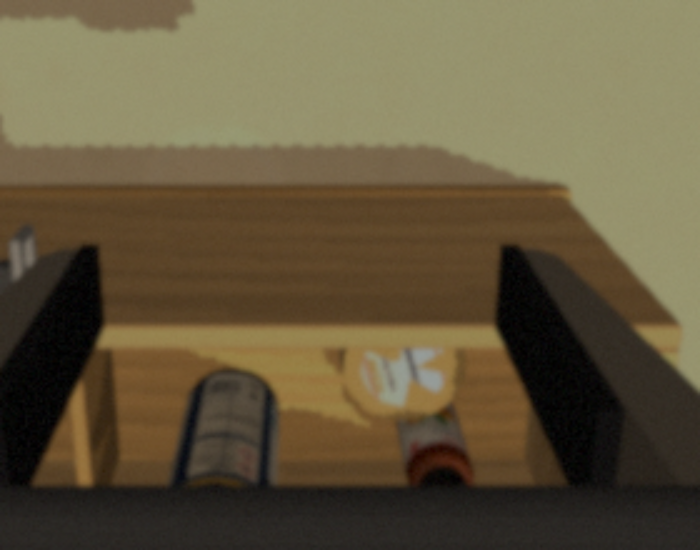

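```bash
python3 - <<'E'
from h import *
for u in [(360,347),(337,330),(384,330)]: print(inchest(ray("wrist",u,.039)))
E
```

```text
[0.0301 0.1598 0.039 ]
[0.0046 0.1293 0.039 ]
[0.0047 0.1901 0.039 ]
```

Emit:
send_rows:
  moves:
    - [0,0,0,0,0,0.12,9]
    - [0,0,0,0,0,0.12,9]
    - [0,0,0,0,0,0.12,9]
    - [0,0,0,0,0,0.12,9]
    - [0,0,0,0,0,0.12,9]
    - [0,0,0,0,0,0.12,9]
    - [0,0,0,0,0,0.12,9]
    - [0,0,0,0,0,0.12,9]
    - [0,0,0,0,0,0.12,9]
    - [0,0,0,0,0,0.12,9]

```text
time_s: 31.82
position: [0.4505, -0.0032, 0.2446]
ee_rot: [0.003, 0.507, 0.862, -0.001]
force: [0.1, -0.3, -0.3]
grip_width: 0.0899
```

Emit:
send_rows:
  moves:
    - [0,0,0,0,0,0.1,9]
    - [3,0.7,0,0,0,0,9]
    - [3.3,0.8,0,0,0,0,9]
    - [3.3,0.8,0,0,0,0,9]
    - [3.3,0.8,0,0,0,0,9]
    - [3.3,0.8,0,0,0,0,9]
    - [3.3,0.8,0,0,0,0,9]
    - [3,0.8,0,0,0,0,9]
    - [2.5,0.7,0,0,0,0,9]
    - [0,0,0,0,0,0,9]

```text
time_s: 32.65
position: [0.4056, 0.2542, 0.2436]
ee_rot: [0.002, 0.545, 0.838, 0.0]
force: [0.3, 0.3, 0.2]
grip_width: 0.0902
```

```bash
python3 - <<'E'
from h import *
p=pose();print(p[0])
for n in("wrist","top"):
  im=snapshot(n);cv2.imwrite(f"pics/{n}16.png",im)
  for d in models.place_of(n,"tin_1_mid")[:4]: print(n,np.round(d["at"]),round(d["conf"],2),ray(n,d["at"],.014,p))
q=plan([.405,.253,.08],yaw=-1.3)
E
```

```text
[0.4056 0.2542 0.2436]
top [330. 263.] 0.83 [0.5917 0.0751 0.014 ]
turn [ 0.002  0.005 -0.006] shift [ 0.37 -0.05 18.25]
```

Emit:
send_rows:
  moves:
    - [0.3,0,2,0,0,0,9]
    - [0,0,3,0,0,0,9]
    - [0,0,3,0,0,0,9]
    - [0,0,3,0,0,0,9]
    - [0,0,3,0,0,0,9]
    - [0,0,2,0,0,0,9]
    - [0,0,0,0,0,0,9]
    - [0,0,0,0,0,0,9]

```text
time_s: 33.52
position: [0.4059, 0.2517, 0.0832]
ee_rot: [0.002, 0.548, 0.837, -0.001]
force: [0.5, 1.1, -0.0]
grip_width: 0.0901
```

```bash
python3 - <<'E'
from h import *
p=pose();print(p[0],proj("wrist",[.405,.253,.014],p))
for n in("wrist","top"):
  im=snapshot(n);cv2.imwrite(f"pics/{n}17.png",im)
  for d in models.place_of(n,"tin_1_mid")[:4]: print(n,np.round(d["at"]),round(d["conf"],2),ray(n,d["at"],.014,p))
  for d in models.find_in(n,"tin_1_mid")[:4]: print(n,np.round(d["extent"]),round(d["conf"],2))
im=cv2.imread("pics/wrist17.png");hsv=cv2.cvtColor(im,cv2.COLOR_BGR2HSV)
m=cv2.inRange(hsv,(8,110,60),(24,255,255));n_,l,s,c=cv2.connectedComponentsWithStats(m)
print([(s[i].tolist(),c[i].round()) for i in range(1,n_) if s[i][4]>300])
E
```

```text
[0.4059 0.2517 0.0832] [[318.5473 252.1923]]
wrist [322. 249.] 0.67 [0.4065 0.2565 0.014 ]
top [331. 261.] 0.79 [0.5987 0.0759 0.014 ]
top [333. 259.  25.  17.] 0.62
[([0, 0, 91, 141, 4138], array([34., 84.])), ([74, 0, 36, 59, 506], array([90., 30.])), ([123, 0, 76, 102, 2441], array([159.,  44.])), ([75, 3, 49, 118, 1135], array([102.,  70.])), ([73, 103, 40, 38, 310], array([ 96., 127.])), ([274, 208, 90, 88, 4067], array([319., 250.])), ([102, 363, 24, 63, 650], array([111., 396.])), ([518, 364, 19, 62, 444], array([529., 397.])), ([309, 408, 162, 44, 5309], array([401., 431.]))]
```

Emit:
send_rows:
  moves:
    - [0.35,0,2,0,0,0,9]
    - [0,0,2,0,0,0,9]
    - [0,0,2,0,0,0,9]
    - [0,0,1.4,0,0,0,9]
    - [0,0,0.4,0,0,0,9]
    - [0,0,0,0,0,0,9]

```text
time_s: 34.32
position: [0.4045, 0.2556, 0.0051]
ee_rot: [0.002, 0.547, 0.837, -0.001]
force: [0.5, 0.8, 0.5]
grip_width: 0.0901
```

Emit:
send_rows:
  moves:
    - [0,0,0,0,0,0,6]
    - [0,0,0,0,0,0,6]
    - [0,0,0,0,0,0,6]
    - [0,0,0,0,0,0,6]
    - [0,0,0,0,0,0,6]
    - [0,0,0,0,0,0,6]
    - [0,0,-1,0,0,0,6]
    - [0,0,-2,0,0,0,6]
    - [0,0,-3,0,0,0,6]
    - [0,0,-3,0,0,0,6]
  newtons: 20

```text
time_s: 35.15
position: [0.4036, 0.2558, 0.0962]
ee_rot: [0.002, 0.547, 0.837, -0.001]
force: [1.3, -0.2, -1.1]
grip_width: 0.0641
```

Emit:
send_rows:
  moves:
    - [0,0,-3,0,0,0,6]
    - [0,0,-3,0,0,0,6]
    - [0,0,-3,0,0,0,6]
    - [0,0,-3,0,0,0,6]
    - [0,0,-3,0,0,0,6]
    - [0,0,0,0,0,0,6]

```text
time_s: 35.65
position: [0.4072, 0.2577, 0.2529]
ee_rot: [0.006, 0.547, 0.837, 0.004]
force: [1.0, 0.2, -0.0]
grip_width: 0.0641
```

Held (64 mm). Turn back to the chest alignment.

Emit:
send_rows:
  moves:
    - [0,0,0,0,0,-0.12,6]
    - [0,0,0,0,0,-0.12,6]
    - [0,0,0,0,0,-0.12,6]
    - [0,0,0,0,0,-0.12,6]
    - [0,0,0,0,0,-0.12,6]
    - [0,0,0,0,0,-0.12,6]
    - [0,0,0,0,0,-0.12,6]
    - [0,0,0,0,0,-0.12,6]
    - [0,0,0,0,0,-0.12,6]
    - [0,0,0,0,0,-0.12,6]

```text
time_s: 36.48
position: [0.4036, 0.2565, 0.245]
ee_rot: [0.001, -0.024, 1.0, -0.002]
force: [-0.1, 0.0, -1.0]
grip_width: 0.064
```

Emit:
send_rows:
  moves:
    - [0,0,0,0,0,-0.1,6]
    - [0,0,0,0,0,0,6]

```text
time_s: 36.65
position: [0.4037, 0.2565, 0.2451]
ee_rot: [0.001, -0.073, 0.997, -0.002]
force: [0.3, 0.0, -1.0]
grip_width: 0.0643
```

```bash
python3 - <<'E'
from h import *
p=pose();print(p[0],ctrl.get_obs()["grip_width"])
q=plan(world([-.032,.064,gp()[2]])); plan(world([-.032,.064,.034]),p=q)
E
```

```text
[0.4037 0.2565 0.2451] 0.06434838139918087
turn [-0.004  0.002 -0.003] shift [-12.29 -30.75   0.  ]
turn [0. 0. 0.] shift [ 0.    0.   23.01]
```

Emit:
send_rows:
  moves:
    - [-1.5,-4,0,0,0,0,6]
    - [-1.5,-4,0,0,0,0,6]
    - [-1.5,-4,0,0,0,0,6]
    - [-1.5,-4,0,0,0,0,6]
    - [-1.5,-4,0,0,0,0,6]
    - [-1.5,-4,0,0,0,0,6]
    - [-1.5,-4,0,0,0,0,6]
    - [-1.6,-2.7,0,0,0,0,6]
    - [0,0,2,0,0,0,6]
    - [0,0,0,0,0,0,6]

```text
time_s: 37.48
position: [0.5627, -0.0248, 0.2233]
ee_rot: [-0.001, -0.068, 0.998, -0.001]
force: [-1.0, 0.6, -2.8]
grip_width: 0.0639
```

```bash
python3 - <<'E'
from h import *
p=pose();print(p[0],gp(),ctrl.get_obs()["force"])
plan(world([-.032,.064,.034]))
E
```

```text
[ 0.5627 -0.0248  0.2233] [-0.0392  0.0698  0.2423] [-1.0016  0.5879 -2.779 ]
turn [-0.001 -0.002 -0.011] shift [-0.72 -0.58 20.83]
```

Emit:
send_rows:
  moves:
    - [-0.4,-0.3,2,0,0,-0.005,6]
    - [0,0,2,0,0,0,6]
    - [0,0,2,0,0,0,6]
    - [0,0,2,0,0,0,6]
    - [0,0,2,0,0,0,6]
    - [0,0,1,0,0,0,6]
    - [0,0,0,0,0,0,6]
    - [0,0,0,0,0,0,6]

```text
time_s: 38.15
position: [0.5686, -0.0258, 0.1174]
ee_rot: [0.001, -0.074, 0.997, -0.002]
force: [0.3, 0.7, -0.5]
grip_width: 0.0641
```

```bash
python3 - <<'E'
from h import *
p=pose();print(p[0],gp(),ctrl.get_obs()["force"])
plan(world([-.032,.064,.034]))
E
```

```text
[ 0.5686 -0.0258  0.1174] [-0.0336  0.068   0.1364] [ 0.3006  0.6663 -0.4851]
turn [-0.004  0.003 -0.001] shift [-0.15 -0.39 10.24]
```

Emit:
send_rows:
  moves:
    - [0,-0.3,1,0,0,0,6]
    - [0,0,1.5,0,0,0,6]
    - [0,0,1.5,0,0,0,6]
    - [0,0,1.5,0,0,0,6]
    - [0,0,1.5,0,0,0,6]
    - [0,0,1.5,0,0,0,6]
    - [0,0,1,0,0,0,6]
    - [0,0,0,0,0,0,6]

```text
time_s: 38.82
position: [0.5686, -0.0295, 0.0205]
ee_rot: [0.0, -0.074, 0.997, -0.001]
force: [-0.2, 0.8, -0.8]
grip_width: 0.0642
```

```bash
python3 - <<'E'
from h import *
print(gp(),ctrl.get_obs()["force"])
E
```

```text
[-0.0341  0.0643  0.0395] [-0.2355  0.7985 -0.7813]
```

Emit:
send_rows:
  moves:
    - [0,0,0.3,0,0,0,6]
    - [0,0,0.2,0,0,0,6]
    - [0,0,0,0,0,0,6]
    - [0,0,0,0,0,0,7.2]
    - [0,0,0,0,0,0,7.2]
    - [0,0,0,0,0,0,7.2]
    - [0,0,-2,0,0,0,7.2]
    - [0,0,-3,0,0,0,7.2]
    - [0,0,-3,0,0,0,7.2]
    - [0,0,-3,0,0,0,7.2]

```text
time_s: 39.65
position: [0.5691, -0.0293, 0.1286]
ee_rot: [0.002, -0.074, 0.997, -0.002]
force: [1.5, -0.6, 0.4]
grip_width: 0.0721
```

Emit:
send_rows:
  moves:
    - [0,0,-4,0,0,0,7]
    - [0,0,-4,0,0,0,7]
    - [0,0,-4,0,0,0,7]
    - [0,0,-4,0,0,0,7]
    - [2,0,-2,0,0,0,7]
    - [3,0,-2,0,0,0,7]
    - [2,0,0,0,0,0,7]
    - [0,0,0,0,0,0,7]
    - [0,0,0,0,0,0,7]

```text
time_s: 40.4
position: [0.4993, -0.039, 0.3275]
ee_rot: [0.003, -0.073, 0.997, -0.002]
force: [-0.3, -0.7, 0.5]
grip_width: 0.0704
```

```bash
python3 - <<'E'
from h import *
p=pose();print(p[0],gp(),ctrl.get_obs()["force"])
im=snapshot("wrist");cv2.imwrite("pics/w18.png",im)
for q,z in [("tin_1_mid",.024),("stored_dropper_mid",.061),("can_1_mid",.09),("powder_mid",.087)]:
    for d in models.place_of("wrist",q)[:3]: print(q,np.round(d["at"]),round(d["conf"],2),inchest(ray("wrist",d["at"],z,p)))
print("can exp",proj("wrist",[world([.036,.067,.09])],p))
for q in("pull_left","pull_right","hasp_knob"):
  for n in("wrist","top"):
    if n=="top" and q=="pull_left": cv2.imwrite("pics/t18.png",snapshot("top"))
    print(q,n,[(np.round(d["at"]).tolist(),round(d["conf"],2)) for d in models.place_of(n,q)][:2])
A=lambda f,y:(.085-.197*np.cos(f)+.016*np.sin(f),y,.15+.016*np.cos(f)+.197*np.sin(f))
for f in (1.5,1.6,1.65): print(f,proj("wrist",[world(A(f,.115)),world(A(f,-.115))],p).ravel(),proj("top",[world(A(f,.115)),world(A(f,-.115))]).ravel())
im=im[150:400];cv2.imwrite("pics/w18c.png",im)
E
```

```text
[ 0.4993 -0.039   0.3275] [-0.1041  0.0652  0.3465] [-0.284  -0.6707  0.5315]
tin_1_mid [382. 264.] 0.59 [-0.0054  0.1602  0.024 ]
tin_1_mid [554. 350.] 0.58 [0.146  0.4535 0.024 ]
can_1_mid [279. 264.] 0.53 [-0.0309  0.0111  0.09  ]
can exp [[321.4048 309.6785]]
pull_left wrist []
pull_left top [([365.0, 166.0], 0.77)]
pull_right wrist []
pull_right top [([460.0, 182.0], 0.64), ([330.0, 262.0], 0.17)]
hasp_knob wrist [([326.0, 314.0], 0.63)]
hasp_knob top [([366.0, 247.0], 0.7), ([416.0, 154.0], 0.52)]
1.5 [392.5634 563.9143  53.8765 561.9377] [361.2605 172.5324 459.8249 190.6863]
1.6 [390.3876 580.745   61.8646 578.7417] [362.7984 166.1083 460.6668 184.0089]
1.65 [389.1494 587.3757  66.4231 585.3744] [363.5326 163.1399 461.0129 180.9119]
```

```bash
python3 - <<'E'
from h import *
im=cv2.imread("pics/w18.png");hsv=cv2.cvtColor(im,cv2.COLOR_BGR2HSV)
e=lambda *q:proj("wrist",[world(np.array(q)/1000)]).round()[0]
print("tinB",e(-33,66,39),"tinA",e(-2,160,39),"can top",e(36,67,171),"can cap bottom",e(36,67,115),"foot",e(36,67,10),"front inner rim",e(-75,66,150),"part",e(-33,4,70))
m=cv2.inRange(hsv,(95,60,10),(135,255,130));n,l,s,c=cv2.connectedComponentsWithStats(m)
print("blue",[(s[i].tolist()) for i in range(1,n) if s[i][4]>150])
for q in("tin_1_mid","can_1_mid"): print(q,[(np.round(d["extent"]).tolist(),round(d["conf"],2)) for d in models.find_in("wrist",q)])
b=im[236:330:6,250:420:10];print("rows236.. HSV h/s/v")
for r in range(236,330,8): print(r," ".join("%d/%d/%d"%tuple(hsv[r,c]) for c in range(270,415,12)))
E
```

```text
tinB [321. 251.] tinA [384. 271.] can top [321. 345.] can cap bottom [321. 320.] foot [321. 286.] front inner rim [320. 247.] part [275. 258.]
blue [[108, 281, 88, 21, 756], [306, 304, 35, 53, 1004], [563, 328, 67, 37, 426]]
tin_1_mid [([384.0, 270.0, 48.0, 43.0], 0.62)]
can_1_mid [([321.0, 260.0, 46.0, 26.0], 0.6)]
rows236.. HSV h/s/v
236 16/138/102 16/136/103 16/141/103 17/150/102 17/140/102 16/140/100 16/137/99 17/137/97 16/139/97 16/139/97 17/140/95 16/144/94 17/140/93
244 19/132/158 20/130/161 21/128/159 20/119/161 21/116/163 21/117/163 22/124/161 22/122/163 21/123/160 21/120/161 21/121/162 22/122/161 22/118/162
252 18/145/149 20/138/163 20/145/149 20/144/161 46/17/168 19/135/166 20/141/165 20/143/162 16/119/105 20/149/118 21/136/135 16/154/114 16/154/116
260 17/149/139 22/133/157 22/131/164 19/138/163 23/70/161 26/51/165 23/132/162 20/142/144 18/152/99 21/142/162 98/6/168 21/138/140 17/158/139
268 16/153/133 17/161/122 16/158/131 17/149/135 20/143/162 19/145/162 19/141/164 20/140/153 20/142/162 20/82/156 90/6/167 20/143/137 16/156/139
276 17/157/138 17/157/122 16/151/132 16/156
[... 221 characters left out ...]
8/55 16/155/127
292 17/160/116 17/152/97 16/154/121 16/119/90 20/71/72 15/73/77 16/153/123 18/148/145 20/142/156 16/159/119 163/255/7 18/77/56 15/114/78
300 17/158/123 16/156/95 16/156/124 18/87/76 19/72/74 14/75/75 16/154/121 16/160/121 17/157/120 17/152/119 170/128/6 19/74/48 17/70/58
308 16/145/118 17/160/91 16/152/114 15/66/54 111/177/23 114/142/27 16/147/104 17/148/114 16/150/114 16/150/112 8/54/19 80/170/9 14/77/56
316 17/147/99 16/134/99 16/146/96 120/61/21 104/220/22 112/166/23 16/126/73 16/136/101 16/143/98 16/139/101 53/170/6 45/128/12 16/76/57
324 17/143/100 17/141/101 16/139/99 113/128/18 100/48/32 110/166/23 15/126/79 17/144/103 16/141/107 17/141/103 17/162/11 120/21/12 19/65/43
```

```bash
python3 - <<'E'
from h import *
q=plan(world([-.1,.114,.44]),.1);q=plan(world([.108,.114,.44]),.1,p=q);plan(world([.108,.114,.353]),.1,p=q)
E
```

```text
turn [-0.004 -0.097 -0.   ] shift [-1.52  4.89 -9.31]
turn [0. 0. 0.] shift [-20.7    0.     2.08]
turn [0. 0. 0.] shift [0.87 0.   8.66]
```

Emit:
send_rows:
  moves:
    - [0,1.5,-3,0,-0.05,0,6]
    - [-0.5,1.5,-3,0,-0.05,0,6]
    - [-1,1.9,-3.3,0,0,0,6]
    - [-3,0,0.3,0,0,0,6]
    - [-3.5,0,0.4,0,0,0,6]
    - [-3.5,0,0.4,0,0,0,6]
    - [-3.5,0,0.4,0,0,0,6]
    - [-3.5,0,0.4,0,0,0,6]
    - [-3.5,0,0.2,0,0,0,6]
    - [0,0,0,0,0,0,6]

```text
time_s: 41.93
position: [0.71, 0.042, 0.4135]
ee_rot: [0.048, -0.074, 0.996, 0.003]
force: [0.3, -1.5, -2.7]
grip_width: 0.0601
```

Emit:
send_rows:
  moves:
    - [0,0,0,0,0,0,6]

```text
time_s: 42.02
position: [0.7066, 0.0417, 0.4172]
ee_rot: [0.049, -0.074, 0.996, 0.002]
force: [-0.3, 0.3, 0.5]
grip_width: 0.0599
```

```bash
python3 - <<'E'
from h import *
p=pose();print(gp(),p[0]);plan(world([.108,.114,.353]),.1)
im=snapshot("wrist");cv2.imwrite("pics/w19.png",im)
A=lambda f,d=.027:(.085-(.170+d)*np.cos(f)+.016*np.sin(f),.115,.15+.016*np.cos(f)+(.170+d)*np.sin(f))
print([(np.round(d["at"]).tolist(),round(d["conf"],2)) for d in models.place_of("wrist","pull_left")],proj("wrist",[world(A(1.6)),world(A(1.6,.037))],p))
E
```

```text
[0.1111 0.1143 0.4361] [0.7066 0.0417 0.4172]
turn [-0.003 -0.002 -0.   ] shift [ 1.13 -0.02  8.24]
[([318.0, 240.0], 0.67)] [[320.0955 237.1729]
 [320.0775 242.6001]]
```

Emit:
send_rows:
  moves:
    - [0.5,0,2,0,0,0,6]
    - [0.4,0,2,0,0,0,6]
    - [0,0,2,0,0,0,6]
    - [0,0,2,0,0,0,6]
    - [0,0,0.2,0,0,0,6]
    - [0,0,0,0,0,0,3]
    - [0,0,0,0,0,0,0.5]
    - [0,0,0,0,0,0,0.5]
    - [0,0,0,0,0,0,0.5]
    - [0,0,0,0,0,0,0.5]
  newtons: 15

```text
time_s: 42.95
position: [0.7055, 0.0412, 0.3402]
ee_rot: [0.053, -0.074, 0.996, 0.002]
force: [0.6, 0.0, -0.6]
grip_width: 0.0289
```

Emit:
send_rows:
  moves:
    - [0,0,0,0,0,0,0.5]
    - [0,0,0,0,0,0,0.5]

```text
time_s: 43.12
position: [0.7054, 0.0409, 0.339]
ee_rot: [0.052, -0.074, 0.996, 0.001]
force: [-0.6, 0.4, 2.8]
grip_width: 0.0163
```

```bash
python3 - <<'E'
from h import *
g=gp();o=ctrl.get_obs();x,z=85-g[0]*1000,g[2]*1000-150
a,r=np.arctan2(z,x),np.hypot(x,z);print(g,a,r,o["force"],o["grip_width"])
A=lambda f:(85-r*np.cos(f),g[1]*1000,150+r*np.sin(f))
path(0.1,[A(t) for t in np.linspace(a,.08,31)],0)
E
```

```text
[0.1096 0.1138 0.3579] 1.688808470131805 209.3300964982437 [-0.582   0.4329  2.8219] 0.01626416616537576
[[1.1, -0.0, -0.21], [1.11, -0.0, -0.15], [1.12, -0.0, -0.09], [1.12, 0.0, -0.03], [1.12, -0.0, 0.03], [1.12, 0.0, 0.09], [1.11, 0.0, 0.15], [1.1, -0.0, 0.21], [1.09, 0.0, 0.26], [1.08, 0.0, 0.32], [1.06, 0.0, 0.38], [1.03, 0.0, 0.44], [1.01, -0.0, 0.49], [0.98, 0.0, 0.54], [0.95, -0.0, 0.6], [0.92, -0.0, 0.65], [0.88, 0.0, 0.69], [0.84, -0.0, 0.74], [0.8, 0.0, 0.78], [0.76, -0.0, 0.83], [0.71, 0.0, 0.87], [0.67, 0.0, 0.9], [0.62, -0.0, 0.94], [0.57, 0.0, 0.97], [0.51, -0.0, 1.0], [0.46, 0.0, 1.02], [0.4, 0.0, 1.05], [0.35, -0.0, 1.07], [0.29, -0.0, 1.08], [0.23, 0.0, 1.1]]
```

Emit:
send_rows:
  moves:
    - [0,0,0,0,0,0,3]
    - [0,0,0,0,0,0,3]
    - [0,0,0.7,0,0,0,3]
    - [0,0,0,0,0,0,0.5]
    - [0,0,0,0,0,0,0.5]
    - [0,0,0,0,0,0,0.5]
    - [0,0,0,0,0,0,0.5]

```text
time_s: 43.7
position: [0.7056, 0.041, 0.3305]
ee_rot: [0.051, -0.074, 0.996, 0.002]
force: [0.3, -2.3, -3.9]
grip_width: 0.0166
```

Emit:
send_rows:
  moves:
    - [1.05,0,-0.2,0,0,0,0.5]
    - [1.05,0,-0.15,0,0,0,0.5]
    - [1.07,0,-0.1,0,0,0,0.5]
    - [1.07,0,-0.03,0,0,0,0.5]
    - [1.07,0,0.03,0,0,0,0.5]
    - [1.07,0,0.1,0,0,0,0.5]
    - [1.07,0,0.15,0,0,0,0.5]
    - [1.06,0,0.2,0,0,0,0.5]
    - [1.04,0,0.25,0,0,0,0.5]
    - [1.02,0,0.3,0,0,0,0.5]

```text
time_s: 44.53
position: [0.6028, 0.0259, 0.3148]
ee_rot: [0.053, -0.074, 0.996, 0.002]
force: [4.1, -0.1, -5.5]
grip_width: 0.0165
```

```bash
cat > lid.py <<'E'
from h import *
g=gp();o=ctrl.get_obs();x,z=85-g[0]*1000,g[2]*1000-150
a,r=np.arctan2(z,x),np.hypot(x,z);print(g,"lid",a-.081,r,o["force"],o["grip_width"])
A=lambda f:(85-r*np.cos(f),g[1]*1000,150+r*np.sin(f))
path(0.1,[A(t) for t in np.arange(a,.08,-.055)][:12],0)
E
python3 lid.py
```

```text
[0.0059 0.1141 0.3337] lid 1.0833442637353468 200.02391816514802 [ 4.0737 -0.0815 -5.4845] 0.016450031436317455
[[1.04, -0.0, 0.36], [1.02, 0.0, 0.42], [0.99, -0.0, 0.47], [0.97, -0.0, 0.53], [0.94, 0.0, 0.58], [0.9, -0.0, 0.63], [0.87, 0.0, 0.68], [0.83, -0.0, 0.72], [0.79, 0.0, 0.77], [0.74, -0.0, 0.81], [0.7, 0.0, 0.85]]
```

Emit:
send_rows:
  moves:
    - [1.04,0,0.35,0,0,0,0.5]
    - [1.02,0,0.4,0,0,0,0.5]
    - [1,0,0.45,0,0,0,0.5]
    - [0.97,0,0.5,0,0,0,0.5]
    - [0.94,0,0.56,0,0,0,0.5]
    - [0.9,0,0.62,0,0,0,0.5]
    - [0.87,0,0.67,0,0,0,0.5]
    - [0.83,0,0.72,0,0,0,0.5]
    - [0.79,0,0.77,0,0,0,0.5]
    - [0.74,0,0.81,0,0,0,0.5]

```text
time_s: 45.37
position: [0.5202, 0.0139, 0.2479]
ee_rot: [0.054, -0.074, 0.996, 0.002]
force: [7.3, 2.9, -3.0]
grip_width: 0.0161
```

```bash
python3 lid.py
```

```text
[-0.0776  0.1144  0.2668] lid 0.5419121094031555 200.19546567346282 [ 7.2676  2.8502 -3.0174] 0.0160534705440998
[[0.71, 0.0, 0.85], [0.66, -0.0, 0.88], [0.61, 0.0, 0.92], [0.56, 0.0, 0.95], [0.5, -0.0, 0.98], [0.45, 0.0, 1.01], [0.39, 0.0, 1.03], [0.34, -0.0, 1.05], [0.28, 0.0, 1.07]]
```

Emit:
send_rows:
  moves:
    - [0.7,0,0.87,0,0,0,0.5]
    - [0.64,0,0.9,0,0,0,0.5]
    - [0.58,0,0.93,0,0,0,0.5]
    - [0.54,0,0.95,0,0,0,0.5]
    - [0.48,0,0.98,0,0,0,0.5]
    - [0.42,0,1.0,0,0,0,0.5]
    - [0.37,0,1.03,0,0,0,0.5]
    - [0.32,0,1.05,0,0,0,0.5]
    - [0.27,0,1.07,0,0,0,0.5]
    - [0,0,0,0,0,0,0.5]

```text
time_s: 46.2
position: [0.4849, 0.0087, 0.1534]
ee_rot: [0.051, -0.074, 0.996, 0.003]
force: [4.8, 5.0, -4.7]
grip_width: 0.0164
```

```bash
python3 lid.py
```

```text
[-0.1132  0.1145  0.1723] lid 0.03116638576249804 199.42877948463834 [ 4.7588  4.9589 -4.679 ] 0.016409246863185317
[]
```

Emit:
send_rows:
  moves:
    - [0,0,0.4,0,0,0,0.5]
    - [0,0,0.3,0,0,0,0.5]
    - [0,0,0,0,0,0,0.5]

```text
time_s: 46.45
position: [0.485, 0.0087, 0.1487]
ee_rot: [0.05, -0.074, 0.996, 0.003]
force: [-4.9, 6.3, 5.7]
grip_width: 0.0159
```

```bash
python3 lid.py
```

```text
[-0.113   0.1145  0.1677] lid 0.007887547882557508 198.83267750830515 [-4.9407  6.2815  5.7349] 0.015927205501661143
[]
```

Emit:
send_rows:
  moves:
    - [0,0,0.2,0,0,0,0.5]
    - [0,0,0.2,0,0,0,0.5]
    - [0,0,0,0,0,0,0.5]

```text
time_s: 46.7
position: [0.4863, 0.0089, 0.1467]
ee_rot: [0.051, -0.074, 0.996, 0.003]
force: [-9.6, 7.2, 16.6]
grip_width: 0.0165
```

```bash
python3 lid.py
```

```text
[-0.1117  0.1144  0.1656] lid -0.001723742478092885 197.36514707947 [-9.6327  7.1842 16.5701] 0.016513794580352185Traceback (most recent call last):
  File "lid.py", line 5, in <module>
    path(0.1,[A(t) for t in np.arange(a,.08,-.055)][:12],0)
    ~~~~^^^^^^^^^^^^^^^^^^^^^^^^^^^^^^^^^^^^^^^^^^^^^^^^^^^
  File "h.py", line 31, in path
    T=Rt(lean);a=np.array([world(np.array(q)/1000) for q in pts]);print((np.diff(a,axis=0)@T*100).round(2).tolist())
                                                                         ~~~~~~~~~~~~~~~~~^~
ValueError: matmul: Input operand 1 has a mismatch in its core dimension 0, with gufunc signature (n?,k),(k,m?)->(n?,m?) (size 3 is different from 0)
```

Emit:
send_rows:
  moves:
    - [0,0,-0.3,0,0,0,3]
    - [0,0,0,0,0,0,5]
    - [0,0,0,0,0,0,5]
    - [0,0,0,0,0,0,5]
    - [2.5,0,0,0,0,0,5]
    - [3,0,0,0,0,0,5]
    - [2,0,-3,0,-0.05,0,5]
    - [0,0,-3,0,-0.05,0,5]
    - [0,0,-3,0,0,0,5]
    - [0,0,0,0,0,0,5]

```text
time_s: 47.53
position: [0.4022, -0.0062, 0.2334]
ee_rot: [0.105, -0.073, 0.992, 0.003]
force: [0.8, -0.6, 1.1]
grip_width: 0.0501
```

```bash
python3 - <<'E'
from h import *
p=pose();T=Rt(.2);tcp=np.array([.4858,-.105,.2038]);g=tcp-T[:,2]*.019;print(p[0],inchest(g))
q=plan(g-T[:,2]*.05,.2);plan(g,.2,p=q)
im=snapshot("wrist");cv2.imwrite("pics/w20.png",im)
print(proj("wrist",g,p),[(np.round(d["at"]).tolist(),round(d["conf"],2)) for d in models.place_of("wrist","hasp_knob")])
print([(np.round(d["at"]).tolist(),round(d["conf"],2)) for d in models.place_of("wrist","pull_left")],proj("wrist",[world([-.112,.115,.166]),world([-.112,-.115,.166])],p))
im=snapshot("top");cv2.imwrite("pics/t20.png",im)
print(proj("top",g),[(np.round(d["at"]).tolist(),round(d["conf"],2)) for d in models.place_of("top","hasp_knob")],[(np.round(d["at"]).tolist(),round(d["conf"],2)) for d in models.place_of("top","pull_right")],proj("top",world([-.112,-.115,.166])))
E
```

```text
[ 0.4022 -0.0062  0.2334] [-0.1309  0.0018  0.2224]
turn [-0.01   0.009 -0.   ] shift [ -6.08 -11.    -0.74]
turn [0. 0. 0.] shift [0. 0. 5.]
[[159.8407 357.2543]] [([164.0, 344.0], 0.76)]
[([323.0, 323.0], 0.72), ([245.0, 302.0], 0.52)] [[323.4241 322.3041]
 [ 59.6299 320.7139]]
[[388.0314 287.5037]] [([389.0, 289.0], 0.71)] [([389.0, 278.0], 0.62), ([435.0, 299.0], 0.58)] [[434.8813 300.0088]]
```

```bash
python3 - <<'E'
from h import *
K=lambda t:world(np.array((-91.5-35.5*np.cos(t)-64*np.sin(t),1.5,152-64*np.cos(t)+35.5*np.sin(t)))/1000)
for t in (1.8,1.9,2,2.1,2.2,2.3): print(t,inchest(K(t)),proj("wrist",K(t)).round(1),proj("top",K(t)).round(1))
t=2.0
q=plan(K(2)+[0,0,.06],.2);plan(K(2),.2,p=q)
K2=lambda t:(-91.5-35.5*np.cos(t)-64*np.sin(t),1.5,152-64*np.cos(t)+35.5*np.sin(t))
path(.2,[K2(t) for t in np.arange(2.1,-.01,-.1)],0)
E
```

```text
1.8 [-0.1458  0.0015  0.2011] [[159.1 331. ]] [[386.2 296.9]]
1.9 [-0.1406  0.0015  0.2063] [[157.6 341.8]] [[386.8 294. ]]
2 [-0.1349  0.0015  0.2109] [[156.6 352.8]] [[387.4 291.1]]
2.1 [-0.1288  0.0015  0.215 ] [[156.1 363.6]] [[388.  288.1]]
2.2 [-0.1224  0.0015  0.2184] [[156.1 374.2]] [[388.6 285. ]]
2.3 [-0.1156  0.0015  0.2211] [[156.6 384.2]] [[389.2 281.9]]
turn [-0.002 -0.003 -0.   ] shift [ -7.01 -11.26  -1.28]
turn [0. 0. 0.] shift [1.19 0.   5.88]
[[0.68, -0.0, 0.27], [0.65, -0.0, 0.34], [0.61, -0.0, 0.4], [0.57, 0.0, 0.46], [0.52, 0.0, 0.52], [0.46, -0.0, 0.57], [0.4, -0.0, 0.61], [0.34, 0.0, 0.65], [0.28, -0.0, 0.68], [0.21, 0.0, 0.7], [0.14, -0.0, 0.72], [0.06, -0.0, 0.73], [-0.01, 0.0, 0.73], [-0.08, 0.0, 0.73], [-0.16, -0.0, 0.71], [-0.23, -0.0, 0.7], [-0.29, 0.0, 0.67], [-0.36, 0.0, 0.64], [-0.42, 0.0, 0.6], [-0.48, -0.0, 0.55], [-0.53, -0.0, 0.5]]
```

Emit:
send_rows:
  moves:
    - [-1,-3,-0.5,0,0,0,5]
    - [-2,-3,-0.5,0,0,0,5]
    - [-2,-3,0,0,0,0,5]
    - [-2,-2,0,0,0,0,5]
    - [0.3,0,1.5,0,0,0,5]
    - [0.3,0,1.5,0,0,0,5]
    - [0.3,0,1.5,0,0,0,5]
    - [0.2,0,1.2,0,0,0,5]
    - [0,0,0,0,0,0,5]

```text
time_s: 48.58
position: [0.4809, -0.1023, 0.189]
ee_rot: [0.096, -0.073, 0.993, 0.008]
force: [0.2, 0.1, 0.4]
grip_width: 0.0501
```

```bash
python3 - <<'E'
from h import *
p=pose();print(gp(),ctrl.get_obs()["force"])
im=snapshot("wrist");cv2.imwrite("pics/w21.png",im)
print([(np.round(d["at"]).tolist(),round(d["conf"],2)) for d in models.place_of("wrist","hasp_knob")],proj("wrist",p[0]-p[1][:,2]*.019,p))
E
```

```text
[-0.1352  0.0052  0.2077] [0.1727 0.1122 0.3678]
[([310.0, 317.0], 0.76)] [[318.3927 309.7566]]
```

Emit:
send_rows:
  moves:
    - [-0.2,-0.3,0,0,0,0,3]
    - [0,0,0,0,0,0,0.5]
    - [0,0,0,0,0,0,0.5]
    - [0,0,0,0,0,0,0.5]
    - [0,0,0,0,0,0,0.5]
    - [0,0,0,0,0,0,0.5]
    - [0,0,0,0,0,0,0.5]
  newtons: 12

```text
time_s: 49.27
position: [0.4857, -0.1072, 0.1946]
ee_rot: [0.1, -0.073, 0.992, 0.004]
force: [1.2, -4.0, -0.6]
grip_width: 0.0142
```

Emit:
send_rows:
  moves:
    - [0.65,0,0.34,0,0,0,0.5]
    - [0.61,0,0.4,0,0,0,0.5]
    - [0.57,0,0.46,0,0,0,0.5]
    - [0.52,0,0.52,0,0,0,0.5]
    - [0.46,0,0.57,0,0,0,0.5]
    - [0.4,0,0.61,0,0,0,0.5]

```text
time_s: 49.77
position: [0.4589, -0.111, 0.1585]
ee_rot: [0.099, -0.073, 0.992, 0.005]
force: [-1.7, -5.9, 2.2]
grip_width: 0.0142
```

```bash
cat > hasp.py <<'E'
from h import *
g=gp();o=ctrl.get_obs();ou,u=-91.5-g[0]*1000,g[2]*1000-152
a=np.arctan2(u,ou);r=np.hypot(ou,u);th=a+np.arctan2(64,35.5)
print(g,"hasp",th,r,o["force"],o["grip_width"])
K=lambda b:(-91.5-r*np.cos(b),g[1]*1000,152+r*np.sin(b))
path(.2,[K(a-t) for t in np.arange(0,max(th,.15)+.05,.1)],0)
E
python3 hasp.py
```

```text
[-0.1584 -0.0001  0.1772] hasp 1.424393476503931 71.43628359256705 [-1.7136 -5.8623  2.1684] 0.014239276541500213
[[0.35, -0.0, 0.62], [0.28, -0.0, 0.65], [0.22, 0.0, 0.68], [0.15, 0.0, 0.7], [0.08, 0.0, 0.71], [0.01, -0.0, 0.71], [-0.06, -0.0, 0.71], [-0.13, -0.0, 0.7], [-0.2, 0.0, 0.68], [-0.27, -0.0, 0.66], [-0.34, 0.0, 0.63], [-0.4, -0.0, 0.59], [-0.45, -0.0, 0.55], [-0.51, -0.0, 0.5]]
```

Emit:
send_rows:
  moves:
    - [0.35,0,0.62,0,0,0,0.5]
    - [0.28,0,0.65,0,0,0,0.5]
    - [0.22,0,0.68,0,0,0,0.5]
    - [0.15,0,0.7,0,0,0,0.5]
    - [0.08,0,0.71,0,0,0,0.5]
    - [0,0,0.71,0,0,0,0.5]
    - [-0.06,0,0.71,0,0,0,0.5]
    - [-0.13,0,0.7,0,0,0,0.5]
    - [-0.2,0,0.68,0,0,0,0.5]
    - [-0.27,0,0.66,0,0,0,0.5]

```text
time_s: 50.6
position: [0.4683, -0.1096, 0.0903]
ee_rot: [0.099, -0.073, 0.992, 0.005]
force: [-0.4, -5.4, -0.8]
grip_width: 0.0142
```

```bash
python3 hasp.py
```

```text
[-0.1489 -0.      0.1089] hasp 0.4205417217715458 71.72622585936769 [-0.4387 -5.3959 -0.794 ] 0.014213990912975243
[[-0.34, 0.0, 0.63], [-0.4, 0.0, 0.59], [-0.46, -0.0, 0.55], [-0.51, -0.0, 0.5]]
```

Emit:
send_rows:
  moves:
    - [-0.34,0,0.63,0,0,0,0.5]
    - [-0.4,0,0.59,0,0,0,0.5]
    - [-0.46,0,0.55,0,0,0,0.5]
    - [-0.51,0,0.5,0,0,0,0.5]
    - [-0.3,0,0.1,0,0,0,0.5]
    - [0,0,0,0,0,0,0.5]

```text
time_s: 51.1
position: [0.4915, -0.1061, 0.0701]
ee_rot: [0.098, -0.074, 0.992, 0.005]
force: [-1.6, -8.2, -5.4]
grip_width: 0.0145
```

```bash
python3 hasp.py
```

```text
[-0.1253  0.      0.0887] hasp -0.015398332205233345 71.76629714358727 [-1.5819 -8.237  -5.4042] 0.014467805333150363
[[-0.57, 0.0, 0.43]]
```

Emit:
send_rows:
  moves:
    - [-0.3,0,0,0,0,0,0.5]
    - [-0.2,0,0,0,0,0,0.5]
    - [0,0,0,0,0,0,0.5]

```text
time_s: 51.35
position: [0.493, -0.1056, 0.0695]
ee_rot: [0.094, -0.074, 0.993, 0.005]
force: [-11.4, -12.3, -4.4]
grip_width: 0.0143
```

```bash
python3 hasp.py
```

```text
[-0.1237  0.0002  0.0881] hasp -0.039719699525485375 71.52975787895298 [-11.4088 -12.2578  -4.396 ] 0.014250559678756599
[[-0.58, -0.0, 0.41]]
```

Emit:
send_rows:
  moves:
    - [0.3,0,0,0,0,0,0.5]
    - [0,0,0,0,0,0,5]
    - [0,0,0,0,0,0,5]
    - [0,0,0,0,0,0,5]
    - [0,0,0,0,0,0,5]
    - [2,0,0,0,0,0,5]
    - [3,0,0,0,0,0,5]
    - [3,0,0,0,0,0,5]
    - [2,0,-3,0,0,0,5]
    - [0,0,-3,0,0,0,5]

```text
time_s: 52.18
position: [0.382, -0.1187, 0.1085]
ee_rot: [0.096, -0.073, 0.993, 0.009]
force: [1.2, -0.8, -0.8]
grip_width: 0.0497
```

Emit:
send_rows:
  moves:
    - [0,0,0,0,0,0,5]
    - [0,0,0,0,0,0,5]

```text
time_s: 52.35
position: [0.3878, -0.1223, 0.1136]
ee_rot: [0.102, -0.073, 0.992, 0.004]
force: [0.0, -0.4, -0.3]
grip_width: 0.05
```

```bash
python3 - <<'E'
from h import *
p=pose();print(p[0],ctrl.get_obs()["force"])
cv2.imwrite("pics/w22.png",snapshot("wrist"))
K=lambda t:world(np.array((-91.5-35.5*np.cos(t)-64*np.sin(t),0,152-64*np.cos(t)+35.5*np.sin(t)))/1000)
for q in("hasp_knob","pull_left"): print(q,[(np.round(d["at"]).tolist(),round(d["conf"],2)) for d in models.place_of("wrist",q)])
for t in(0,.1,.2,.4): print(t,proj("wrist",K(t),p).round(1))
print("pulls",proj("wrist",[world([-.112,.115,.166]),world([-.112,-.115,.166])],p))
im0=cv2.imread("pics/top0.png");im=snapshot("top");cv2.imwrite("pics/t22.png",im)
d=cv2.absdiff(im,im0).max(2);d=cv2.medianBlur(d,5)
n,l,s,c=cv2.connectedComponentsWithStats((d>35).astype(np.uint8));print([s[i].tolist() for i in range(1,n) if s[i][4]>60])
E
```

```text
[ 0.3878 -0.1223  0.1136] [ 0.0012 -0.4495 -0.2845]
hasp_knob [([322.0, 373.0], 0.87)]
pull_left []
0 [[320.2 376.4]]
0.1 [[320.2 375. ]]
0.2 [[320.1 374.6]]
0.4 [[320.1 377.2]]
pulls [[514.7582 505.4776]
 [125.8127 502.0165]]
[[204, 213, 68, 56, 1295], [0, 217, 35, 49, 1008], [0, 250, 197, 166, 10304], [9, 264, 23, 17, 140], [350, 284, 54, 35, 956], [233, 291, 27, 24, 295], [106, 298, 36, 42, 255], [329, 301, 96, 57, 1733], [293, 311, 32, 12, 136], [168, 324, 76, 18, 383], [278, 345, 89, 32, 1166], [193, 348, 57, 32, 1084], [370, 363, 96, 76, 3001], [218, 396, 51, 39, 662], [67, 398, 129, 82, 5567], [68, 408, 15, 35, 203], [268, 422, 61, 58, 934], [203, 451, 21, 29, 370], [38, 461, 32, 19, 323]]
```

Emit:
send_rows:
  moves:
    - [0,3,-3,0,0,0,5]
    - [0,4,-3,0,0,0,5]
    - [0,4,0,0,0,0,5]
    - [0,4,0,0,0,0,5]
    - [0,4,0,0,0,0,5]
    - [0,4,0,0,0,0,5]
    - [0,4,0,0,0,0,5]
    - [0,4,0,0,0,0,5]
    - [0,0,0,0,0,0,5]
    - [0,0,0,0,0,0,5]

```text
time_s: 53.38
position: [0.3295, 0.1794, 0.1627]
ee_rot: [0.098, -0.078, 0.992, 0.006]
force: [1.2, 0.9, -0.5]
grip_width: 0.0502
```

```bash
python3 - <<'E'
from h import *
K=lambda t:world(np.array((-91.5-35.5*np.cos(t)-64*np.sin(t),0,152-64*np.cos(t)+35.5*np.sin(t)))/1000)
for n,a in(("top","pics/top0.png"),("scene","pics/scene0.png")):
  im0=cv2.imread(a);im=snapshot(n);cv2.imwrite(f"pics/{n}23.png",im)
  print(n,[(np.round(d["at"],1).tolist(),round(d["conf"],2)) for d in models.place_of(n,"hasp_knob")],[(t,proj(n,K(t))[0].round(1).tolist()) for t in(0,.15,.3)])
  u,v=proj(n,K(0))[0].astype(int);A=im0[v-25:v+20,u-16:u+24];best=[]
  B=im[v-30:v+25,u-21:u+29];r=cv2.matchTemplate(B,A,cv2.TM_CCOEFF_NORMED);print("template",r.max(),np.unravel_index(r.argmax(),r.shape),"0 at (5,5)")
E
```

```text
top [([383.1, 310.6], 0.61)] [(0, [383.5, 308.2]), (0.15, [383.1, 310.6]), (0.3, [382.8, 312.4])]
template 0.9987605 (np.int64(5), np.int64(5)) 0 at (5,5)
scene [([286.7, 296.7], 0.49)] [(0, [285.1, 296.6]), (0.15, [281.6, 295.3]), (0.3, [278.3, 293.6])]
template 0.9971347 (np.int64(5), np.int64(5)) 0 at (5,5)
```

```bash
python3 -c "
from cell import workorder
print(workorder.job_done())"
```

```text
the job is handed in; nothing more can be done
None
```

The job is done and handed in at about 53 s of the 210 s allowed. I found one dark-blue-capped can and two tins on the worktop. The second can was in no picture, so I took it as absent.

**What I did:** I flipped the hasp up to about 2.0 rad and raised the lid by its left pull to about 1.6 rad. The can went in upright and both tins flat on the floor, all in the left bay with the dropper bottle; the powder box is in the right bay. I then shut the lid and folded the hasp back down.

**Last checks:**
- **Lid:** it pressed shut against 16 N, and the left pull showed in the wrist camera where it should be with the lid closed.
- **Hasp:** it pushed home against about 11 N. The final top and side pictures match the start pictures there (0.999 and 0.997 at zero shift).
- **Bay contents:** before shutting, the second tin and the can's cap were at their intended spots in the wrist picture. By then I had used all 16 picture views, so this rests on the networks' findings and pixel colours.

**What disagreed or was not checked:**
- The first tin ended about 3 cm further back than planned after I nudged it along the bay. It lay flat right beside the dropper bottle, which had not moved.
- The networks sometimes labelled a tin or the dropper bottle as the can, so I relied on position and colour instead.
- I did not check the other worktop items one by one at the end. My only before-and-after comparison also picked up the arm and its shadows.

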